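# Set out the stamping kit from a blocked drawer

## Robot

A 6-joint arm with a two-finger parallel gripper is mounted at the origin on the work surface; the furniture and walls round the work are solid. World frame = base frame: x ahead of the robot, y to its left, z up, the work surface at z = 0. Lengths are in m, angles in rad, forces in N, time in s.
With the tool pointing down it reaches from about 0.225 to 0.875 m from the base axis. Payload 3.4 kg.
Tool frame: the origin (TCP) lies between the finger pads; the fingertips stand 22 mm ahead of it and the grasp point (between the pads) lies 3 mm ahead of it (manip.finger_overhang is the distance from the TCP to the fingertips, in m); z points along the fingers, y is the line along which they close (so a half turn about z gives the same grasp; the last joint's range is limited). The gripper opens to 85 mm and grips with 20 to 120 N. Pads are 22 mm wide; open, the fingers measure 114 mm over their backs; the gripper's body (76 mm by 85 mm) begins 54 mm behind the grasp point. The pads swing forward as they close: fully open they stand 13 mm farther back than shut.
Start: joints at [-1.244, 0.276, 1.505, -0, 1.361, -0.121], TCP at [0.249, -0.518, 0.253] pointing down, gripper open.
Joint ranges: [-2.89, 2.89], [-0.75, 2.08], [0.22, 2.7], [-1.18, 4.32], [0.11, 2.71], [-2.7, 2.7]. Speed limits (rad/s): [2.57, 2.57, 3.14, 3.14, 3.14, 3.14].

## Interface

Orientations are given as a unit quaternion [w, x, y, z].
In Python, from rig import get_state, eyes, order, manip gives the robot as it stands.
- The arm moves only by the tool drive_tool, never from a script. Its argument "rows" is a list of rows, each a list of 4 numbers: the shift along the tool's x, y, z in units of 25 mm (1.0 is 25 mm), then the turn about the tool's z in units of 6 degrees (1.0 is 6 degrees). A call has exactly 8 rows; each row is the pose to reach, as a shift and turn from the pose commanded when the call began, along the tool's axes at that moment; what a row does not reach only later rows make up. A row lasts 1/12 s, in which the tool goes at most 41.7 mm and 7.16 degrees, less where a joint would pass 70% of its speed; a pose out of reach is approached as far as the arm can. A call with a gripper value outside its range is refused whole. "grip" is the finger opening in mm, from 0 to 85.4, set as the call begins (left out, the last holds). The fingers move at their own pace and stop on an object; "newtons" is the grip in N (left out, the last holds). Time passes only in rows, so rows that repeat a pose let the fingers close, or fill a call up. It gives the time, the measured TCP pose, the force, the opening and the grip force at its end, in the units of the state.
- get_state(): the state, without advancing time (a new reading comes with each control period).
- eyes.get_image(name): name is "scene" or "top" or "wrist"; returns (picture, depth): 480x640x3 uint8, red, green, blue; 480x640 float32, m along the optical axis (not along the pixel's ray), 0 where there is no reading.
- eyes.camera_info(name): a dict with "fx", "fy", "cx", "cy" (pixels), "dist" ([k1, k2, p1, p2, k3] as OpenCV has them; the pictures are not rectified), "R" (3x3) and "t" (3): a world point X has camera coordinates R X + t. Camera axes: x right, y down, z forward; pixel columns grow to the right and rows downward; lengths in m; the calibration is good to about 2 mm. A picture is of the moment at which its call begins: read the wrist's pose just before it. camera_info takes no time and is no camera call; for the wrist camera it gives the pose at the moment of the call.
- order.sign_off(): hands the job in; it is judged then, once.
The state is a dict: "clock": time; "qpos": joint angles; "qd": joint speeds; "effort": joint torques, N m; "position": TCP position; "ee_rot": TCP orientation; "contact_force": force on the tool from outside, world axes, zero at the start; "moment": the same for the moment, N m; "width": finger opening in m; "gripper_force": force on a finger pad.
Only numpy, scipy, OpenCV 4.12 (cv2) and the standard library are available. Lean on these libraries where they do the work, as an engineer would, in place of code of your own. Each camera call takes 0.05 s, during which the arm holds its last target. There are 200 camera calls.

## Task

Set out the stamping kit: the ink pad from the drawer goes flat into the large compartment of the stamp tray and the rubber stamp stands in the small one. The square ink bottle, the round glue jar and the stamp stand in the drawer's way, so lift them clear before you pull it (do not shove them with the drawer), and keep the ink bottle upright throughout. When the pad is out, shut the drawer fully and put the ink bottle and the glue jar each back on the spot where it stood.

Things in the scene. Friction and masses are not known exactly. Their poses are not given: they have to be found in the camera images.
- drawer_unit: low wooden one-drawer unit, 150 x 200 x 75 mm, fixed, a calculator on top (to 88 mm); right or middle of the desk (not the two-drawer box at far left). Origin: centre of underside; x points from front to back, y left along the front. Shut, the drawer's face is at x = -75 mm; front edge of the top board x = -50 mm. Bottle, jar, stamp stand before it in any order, 84 mm apart, near x = -175 mm.
- drawer (a joint): drawer travel, m: 0 shut, 0.1 fully open, along the unit's -x. Starts about 0.04 open; 1 N friction, stays where left. Inside: floor 16 mm above the desk, 170 mm wide, 10 to 130 mm behind the face; sides end 55 mm, front 67 mm above the desk; a small sharpener lies in the front left corner. The pad lies partly under the unit's top and comes free only with the drawer fully open (0.09 or more).
- drawer_knob (a point): centre of the brass knob's round head, 20 mm in diameter and 10 mm deep along the unit's x, 12 mm in front of the drawer's face, 40 mm above the desk; moves with the drawer. The knob ends 18 mm in front of the face.
- ink_pad: flat tin stamp pad, green lid with pale label, 62 x 92 x 18 mm (its x, y, z), 70 g, lying in the drawer with its long side along the drawer's travel, its front half showing in the gap (a similar one far back on the desk is not meant). Origin: centre of underside. Grip across the 62 mm.
- rubber_stamp: rubber stamp, 67 mm tall, 50 g: wooden foot 28 x 56 mm (its x, y), 12 mm high; dark red turned handle on top, 26 mm in diameter from 34 to 67 mm height. Stands in front of the drawer, long foot along the front (a similar one far back on the desk is not meant). Origin: centre of underside.
- ink_bottle: square dark blue ink bottle with round black cap; body 52 x 52 mm (sides along its x and y), 42 mm high, cap 36 mm in diameter up to 62 mm; 0.1 to 0.2 kg. Stands in front of the drawer. Origin: centre of underside.
- glue_jar: round white jar with a steel screw cap, 48 mm in diameter, 52 mm tall; 0.08 to 0.17 kg. Stands in front of the drawer. Origin: centre of underside.
- stamp_tray: pale wooden tray with grey felt, 94 x 179 mm (x, y), fixed beside the unit. Origin: centre of underside. Floor 4 mm, rim and divider 8 mm above the desk. Large compartment 84 x 114 mm centred at y = -27.5 mm; small one 84 x 50 mm at y = +59.5 mm, both at x = 0: the pad's long side goes along the tray's y, the stamp's long foot along its x. The desk before it is free to set things aside.
Mind the look-alikes: they are no part of the job. What is shaped like the rubber_stamp but turquoise is not meant.

How it is judged:
On the way, in this order (a step that is already met when the one before it is completed fails the run):
1. ink bottle, glue jar and stamp are taken away (each more than 40 mm from where it stood) before the drawer is pulled out past 60 mm (distance of each of rubber_stamp, ink_bottle, glue_jar from where it was at the start of the episode above 0.04 m and value of joint drawer below 0.06 m), for 0.2 s.
2. the drawer is pulled out (more than 85 mm) (value of joint drawer above 0.085 m), for 0.2 s.
At the end, for the whole second after the job is handed in: Drawer shut to 6 mm; pad flat in the large compartment within 15 mm of its centre; stamp upright in the small one within 18 mm (tray x) and 15 mm (y); ink bottle and glue jar upright within 15 mm of where they stood; all at rest and released (value of joint drawer below 0.006 m and x of ink_pad in the frame of stamp_tray between -0.015 and 0.015 m and y of ink_pad in the frame of stamp_tray between -0.0425 and -0.0125 m and z of ink_pad in the frame of stamp_tray between 0.001 and 0.007 m and x of rubber_stamp in the frame of stamp_tray between -0.018 and 0.018 m and y of rubber_stamp in the frame of stamp_tray between 0.0445 and 0.0745 m and z of rubber_stamp in the frame of stamp_tray between 0.001 and 0.007 m and distance of each of ink_bottle, glue_jar from where it was at the start of the episode below 0.015 m and angle between each of ink_pad, rubber_stamp, ink_bottle, glue_jar's own z axis and vertical below 0.1 rad and linear speed of each of ink_pad, rubber_stamp, ink_bottle, glue_jar below 0.01 m/s and angular speed of each of ink_pad, rubber_stamp, ink_bottle, glue_jar below 0.1 rad/s); the robot touches nothing.
It fails at once if the ink bottle is tipped by more than 0.5 rad (angle between ink_bottle's own z axis and vertical above 0.5 rad).
It also fails if it takes over 144 s, if anything falls off the work surface, if the arm or the gripper's body presses on something with over 40 N, if the wrist force passes 120 N, or if a joint passes its speed limit or range.

## Working session

There is one attempt and no reset: what is moved stays moved. The work goes in short steps, Python scripts to look and compute and a tool call to move; the robot and the scene stay as the last step left them, time stands still between calls to the robot, and variables do not carry over. Pictures are saved under pics/ and viewed, at most 14 in all, crops included, and the job is handed in when it is done.

Besides the shell and the picture viewer there is one more tool, called after "Emit:" as name(argument=value, ...), one argument or row to a line, values as JSON. drive_tool: Moves the arm, as the interface text tells. Its arguments: {"type":"object","properties":{"rows":{"type":"array","items":{"type":"array","items":{"type":"number"}}},"grip":{"type":"number"},"newtons":{"type":"number"}},"required":["rows"]}

```bash
ls; mkdir -p pics
python3 - <<'E'
from rig import get_state, eyes, order, manip
import cv2,numpy as np
s=get_state();print(s)
print([a for a in dir(manip) if a[0]!='_'], manip.finger_overhang)
for n in ("top","scene"):
    im,d=eyes.get_image(n);cv2.imwrite(f"pics/{n}0.png",im[:,:,::-1]);np.savez(f"{n}0.npz",im=im,d=d,**{k:np.array(v) for k,v in eyes.camera_info(n).items()})
    print(eyes.camera_info(n))
E
```

```text
pics
{'clock': 0.0, 'qpos': array([-1.24400467e+00,  2.76590661e-01,  1.50615626e+00, -2.14666718e-05,
        1.36070927e+00, -1.21004667e-01]), 'qd': array([-0.00114265,  0.00027088, -0.00052294, -0.00035158, -0.00018891,
       -0.00059552]), 'effort': array([ 1.64211753e-03, -4.16760492e+01, -2.45799994e+01,  2.79817061e-05,
        1.08744655e-02, -2.03358508e-05]), 'position': array([ 0.24878669, -0.51783238,  0.25243294]), 'ee_rot': array([-9.25765390e-04,  9.75038420e-01,  2.22034255e-01, -1.06143874e-04]), 'contact_force': array([ 0.14915493, -0.11048775,  0.24388879]), 'moment': array([-0.01418395, -0.02057253, -0.00459141]), 'gripper_force': 0.0, 'width': 0.08550580389226878}
['MotionError', 'finger_overhang'] 0.022
{'fx': 621.2545399574666, 'fy': 621.2545399574666, 'cx': 310.16692984286465, 'cy': 243.94906626860106, 'dist': array([-0.05961248,  0.        ,  0.        ,  0.        ,  0.        ]), 'R': array([[-0.01834488, -0.99979116, -0.00900549],
       [-0.99173338,  0.01933961, -0.12684981],
       [ 0.12699748,  0.006604  , -0.99188105]]), 't': array([-0.12839204,  0.50592159,  1.20247651])}
{'fx': 624.6951438603055, 'fy': 624.6951438603055, 'cx': 321.6700661903354, 'cy': 242.58905374211125, 'dist': array([-0.19833796,  0.        ,  0.        ,  0.        ,  0.        ]), 'R': array([[ 0.42497028, -0.90493958, -0.02201408],
       [-0.39057009, -0.16136866, -0.90631957],
       [ 0.81661207,  0.39375692, -0.42201922]]), 't': array([-0.35062691,  0.23309778,  0.71925953])}
```

View pics/top0.png

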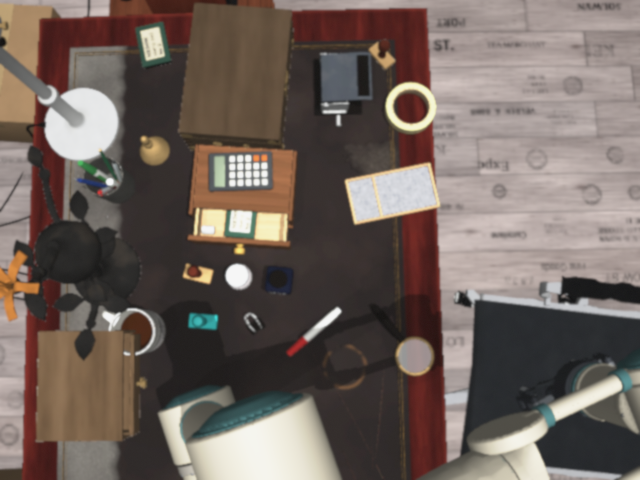

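View pics/scene0.png

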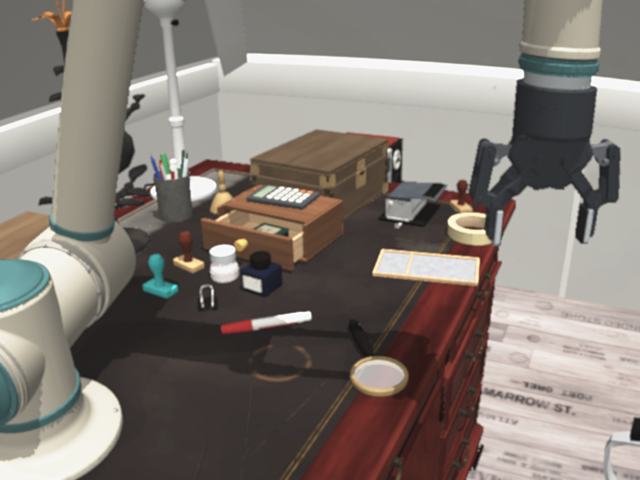

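The top view shows these candidates:
- **Stamp:** red handle in front of the drawer at (197,272). I choose this one. Turquoise (203,321) and far back (382,53) are look-alikes.
- **Pad:** in the drawer at (240,222). The pad at (153,44) is a look-alike.
- **Jar:** (238,276).
- **Bottle:** (279,279).
- **Drawer unit:** (243,190), with its knob at (240,249). The boxes at (87,385) and (237,75) are not meant.
- **Tray:** (392,193), small compartment on the left.

```bash
cat > h.py <<'E'
import numpy as np,cv2
from rig import get_state, eyes
def cloud(im,d,c):
    K=np.array([[c['fx'],0,c['cx']],[0,c['fy'],c['cy']],[0,0,1]],float)
    v,u=np.mgrid[0:480,0:640]
    n=cv2.undistortPoints(np.stack([u,v],-1).reshape(-1,1,2).astype(np.float64),K,np.array(c['dist'])).reshape(480,640,2)
    P=np.dstack([n[...,0]*d,n[...,1]*d,d])
    return (P-np.array(c['t']))@np.array(c['R'])   # R^T(P-t)
def rect(p):
    r=cv2.minAreaRect((p[:,:2]*1000).astype(np.float32));return np.round(r[0],1),np.round(r[1],1),round(r[2],1)
def shot(name):
    c=eyes.camera_info(name); im,d=eyes.get_image(name); return im,d,cloud(im,d,c)
E
python3 - <<'E'
from h import *
f=np.load('top0.npz'); im=f['im'];d=f['d'];W=cloud(im,d,f);W[d==0]=np.nan
def sel(name,u0,v0,u1,v1,z0,z1):
    m=np.zeros((480,640),bool);m[v0:v1,u0:u1]=1
    m&=(W[...,2]>z0)&(W[...,2]<z1); p=W[m]
    print(name,m.sum(),rect(p),'mean',np.round(np.mean(p,0),4),'med z',np.median(p[:,2]).round(4))
print('desk z',np.nanmedian(W[290:310,180:300,2]))
sel('stamp handle',178,255,218,290,.055,.08)
sel('stamp foot',178,255,218,290,.006,.02)
sel('jar',220,258,256,294,.045,.065)
sel('bottle cap',260,260,298,300,.055,.07)
sel('bottle body',260,260,298,300,.03,.05)
sel('top board',185,140,302,222,.065,.081)
sel('drawer front',185,225,300,247,.058,.075)
sel('knob',230,244,250,258,.03,.06)
sel('tray',338,155,445,230,.0055,.013)
sel('pad',224,205,258,238,.025,.045)
def px(u,v): print((u,v),W[v,u].round(4))
for q in [(377,193),(240,222),(240,249),(347,180),(434,166),(353,222),(438,208)]:px(*q)
cv2.imwrite('pics/c1.png',cv2.resize(im[130:310,170:450,::-1],None,fx=2.8,fy=2.8,interpolation=cv2.INTER_CUBIC))
E
```

```text
desk z 0.0015940354970643423
stamp handle 140 (array([451.3,  89.9]), array([24.6, 23.6]), 86.9) mean [0.4511 0.0889 0.0644] med z 0.0647
stamp foot 274 (array([453.9,  91.1]), array([79.9, 69.1]), 89.0) mean [0.4496 0.084  0.0125] med z 0.013
jar 386 (array([443.5,   5.5]), array([41.7, 42. ]), 56.1) mean [0.4433 0.0052 0.053 ] med z 0.0531
bottle cap 274 (array([434.2, -75.3]), array([34.8, 34.8]), 20.8) mean [ 0.4342 -0.0754  0.0631] med z 0.063
bottle body 428 (array([434.2, -75.3]), array([52.1, 52.5]), 83.1) mean [ 0.4325 -0.0767  0.0419] med z 0.0422
top board 4212 (array([6.304e+02, 4.000e-01]), array([222.2, 154.7]), 85.6) mean [ 0.6223 -0.0117  0.0759] med z 0.076
drawer front 586 (array([524.9,  -0.6]), array([197.4,  41.1]), 85.4) mean [ 5.099e-01 -3.000e-04  6.720e-02] med z 0.0677
knob 97 (array([496. ,   2.7]), array([39.8, 18.9]), 85.4) mean [4.961e-01 1.000e-04 4.590e-02] med z 0.047
tray 2447 (array([ 611.3, -300. ]), array([206.6, 155.3]), 88.6) mean [ 0.6099 -0.3026  0.0078] med z 0.0075
pad 842 (array([547.5,   1. ]), array([62.6, 55.7]), 84.2) mean [5.468e-01 4.000e-04 3.530e-02] med z 0.0353
(377, 193) [ 0.6095 -0.2768  0.005 ]
(240, 222) [0.5499 0.0012 0.0343]
(240, 249) [ 4.938e-01 -4.000e-04  4.930e-02]
(347, 180) [ 0.6375 -0.2159  0.0069]
(434, 166) [ 0.666  -0.398  -0.0022]
(353, 222) [ 0.5511 -0.2262 -0.0006]
(438, 208) [ 0.7157 -0.556  -0.7579]
```

View pics/c1.png

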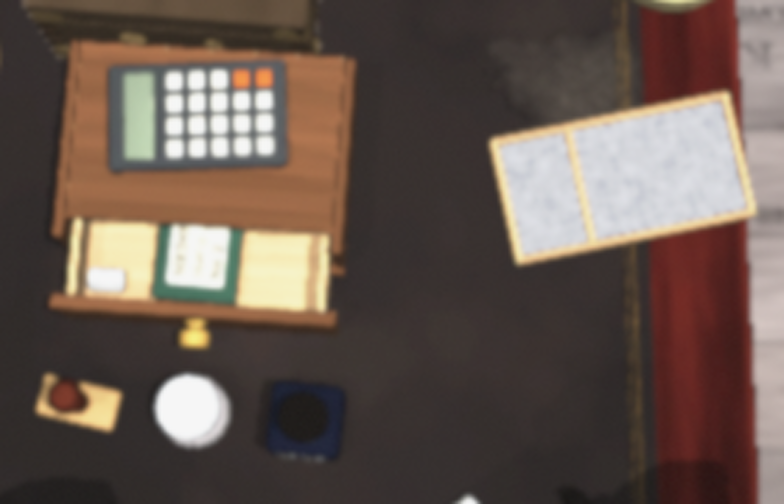

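The crop confirms the choices: red-handled stamp (65,395), jar (192,410), bottle (303,420), pad with green lid (200,262), knob (195,333), and tray with its small compartment on the left.

```bash
cat >> h.py <<'E'
def plane(c,uv,z):
    K=np.array([[c['fx'],0,c['cx']],[0,c['fy'],c['cy']],[0,0,1]],float)
    n=cv2.undistortPoints(np.array(uv,float).reshape(-1,1,2),K,np.array(c['dist'])).reshape(-1,2)
    R=np.array(c['R']);C=-R.T@np.array(c['t']); r=np.c_[n,np.ones(len(n))]@R
    return C+r*((z-C[2])/r[:,2])[:,None]
E
python3 - <<'E'
from h import *
f=np.load('top0.npz'); W=cloud(f['im'],f['d'],f)
o=lambda L:[(170+(u+.5)/2.8-.5,130+(v+.5)/2.8-.5) for u,v in L]
def show(n,L,z):
    P=plane(f,o(L),z+.001); print(n,P[:,:2].round(4).tolist(),'c',P.mean(0)[:2].round(4)); 
    e=[(np.linalg.norm(P[i]-P[i-1])*1000).round(1) for i in range(len(P))];print(e,[np.degrees(np.arctan2(*(P[i]-P[i-1])[[1,0]])).round(1) for i in range(len(P))])
show('foot',[(46,373),(123,389),(112,432),(36,415)],.012)
show('tray',[(490,138),(727,92),(755,213),(519,264)],.008)
show('div',[(572,130),(590,245)],.008)
show('bottle',[(272,380),(347,385),(340,460),(263,455)],.042)
show('pad front',[(157,298),(233,303)],.034)
show('pad sides',[(233,303),(241,225)],.034)
show('drawer top front',[(50,295),(335,313)],.067)
show('drawer bot front edge',[(50,308),(335,326)],.067)
show('topboard front',[(52,237),(343,253)],.075)
show('knob',[(180,320),(180,347),(210,347),(210,320)],.04)
E
```

```text
foot [[0.4721, 0.1131], [0.4596, 0.0574], [0.4288, 0.0653], [0.442, 0.1202]] c [0.4506 0.089 ]
[np.float64(31.0), np.float64(57.1), np.float64(31.8), np.float64(56.4)] [np.float64(-13.1), np.float64(-102.7), np.float64(165.6), np.float64(76.5)]
tray [[0.6393, -0.211], [0.6706, -0.3864], [0.5798, -0.4028], [0.5454, -0.2297]] c [ 0.6088 -0.3075]
[np.float64(95.7), np.float64(178.2), np.float64(92.3), np.float64(176.5)] [np.float64(11.2), np.float64(-79.9), np.float64(-169.8), np.float64(101.2)]
div [[0.6441, -0.2713], [0.5584, -0.2816]] c [ 0.6013 -0.2765]
[np.float64(86.3), np.float64(86.3)] [np.float64(6.9), np.float64(-173.1)]
bottle [[0.4612, -0.0522], [0.4567, -0.1047], [0.4044, -0.0991], [0.4089, -0.0454]] c [ 0.4328 -0.0754]
[np.float64(52.8), np.float64(52.7), np.float64(52.6), np.float64(53.8)] [np.float64(-7.4), np.float64(-94.9), np.float64(173.8), np.float64(85.2)]
pad front [[0.522, 0.0296], [0.5173, -0.0244]] c [0.5196 0.0026]
[np.float64(54.3), np.float64(54.3)] [np.float64(85.1), np.float64(-94.9)]
pad sides [[0.5173, -0.0244], [0.5734, -0.0305]] c [ 0.5453 -0.0275]
[np.float64(56.4), np.float64(56.4)] [np.float64(173.8), np.float64(-6.2)]
drawer top front [[0.5208, 0.0993], [0.5044, -0.0981]] c [0.5126 0.0006]
[np.float64(198.0), np.float64(198.0)] [np.float64(85.2), np.float64(-94.8)]
drawer bot front edge [[0.5117, 0.0992], [0.4953, -0.0979]] c [0.5035 0.0006]
[np.float64(197.8), np.float64(197.8)] [np.float64(85.2), np.float64(-94.8)]
topboard front [[0.5601, 0.0965], [0.5448, -0.1045]] c [ 0.5524 -0.004 ]
[np.float64(201.6), np.float64(201.6)] [np.float64(85.6), np.float64(-94.4)]
knob [[0.5051, 0.0125], [0.4859, 0.0126], [0.4855, -0.0086], [0.5047, -0.0087]] c [0.4953 0.0019]
[np.float64(21.2), np.float64(19.2), np.float64(21.2), np.float64(19.2)] [np.float64(88.9), np.float64(179.8), np.float64(-91.1), np.float64(-0.3)]
```

```bash
cat >> h.py <<'E'
from scipy.spatial.transform import Rotation as Ro
def plan(T,start=None):
    """T: list of (x,y,z,yaw_deg of tool x). prints shift units / turn units for each leg (one call each)"""
    if start is None:
        s=get_state(); p=s['position']; q=s['ee_rot']; R=Ro.from_quat(np.r_[q[1:],q[0]]).as_matrix()
        print('at',p.round(4),'yaw',np.degrees(np.arctan2(R[1,0],R[0,0])).round(1),'t',round(s['clock'],2),'w',s['width'],'F',s['contact_force'].round(1),'gf',s['gripper_force'])
    else: p,R=start
    for x,y,z,yaw in T:
        t=np.array([x,y,z]); d=R.T@(t-p)/.025
        y0=np.degrees(np.arctan2(R[1,0],R[0,0])); dy=(yaw-y0+180)%360-180
        print('->',t,yaw,'row',np.append(d,-dy/6).round(3).tolist())
        p=t; a=np.radians(yaw); R=np.array([[np.cos(a),np.sin(a),0],[np.sin(a),-np.cos(a),0],[0,0,-1.]])
E
python3 - <<'E'
from h import *
f=np.load('scene0.npz'); W=cloud(f['im'],f['d'],f)
for a in ((470,190,510,230),(570,200,610,250)):
    P=W[a[1]:a[3],a[0]:a[2]].reshape(-1,3); P=P[(np.abs(P[:,2]-.24)<.05)&(np.hypot(P[:,0]-.249,P[:,1]+.518)<.08)]
    print(len(P),P[P[:,2]<np.percentile(P[:,2],5)].mean(0) if len(P) else '')
plan([(.434,-.0754,.15,85.2),(.434,-.0754,.031,85.2),(.434,-.0754,.13,85.2),(.45,-.19,.13,85.2),(.45,-.19,.033,85.2),(.45,-.19,.16,85.2)])
E
```

```text
505 [ 0.22483591 -0.46953004  0.25997883]
798 [ 0.26583974 -0.55853395  0.24560113]
at [ 0.2488 -0.5179  0.2525] yaw 25.7 t 0.1 w 0.086005545106419 F [-0.9 -0.2 -0.1] gf 0.0
-> [ 0.434  -0.0754  0.15  ] 85.2 row [14.34, -12.741, 4.124, -9.924]
-> [ 0.434  -0.0754  0.031 ] 85.2 row [0.0, 0.0, 4.76, -0.0]
-> [ 0.434  -0.0754  0.13  ] 85.2 row [0.0, 0.0, -3.96, -0.0]
-> [ 0.45 -0.19  0.13] 85.2 row [-4.514, 1.021, 0.0, -0.0]
-> [ 0.45  -0.19   0.033] 85.2 row [0.0, 0.0, 3.88, -0.0]
-> [ 0.45 -0.19  0.16] 85.2 row [0.0, 0.0, -5.08, -0.0]
```

Emit:
drive_tool(
  rows=[
    [1,-0.9,0,-0.6],
    [2,-1.8,0,-1.3],
    [3,-2.7,0,-2],
    [4,-3.6,0,-2.7],
    [5,-4.5,0,-3.4],
    [6,-5.4,0,-4.1],
    [7,-6.3,0,-4.7],
    [7.5,-6.7,0,-5],
  ],
  grip=66,
  newtons=30,
)

```text
clock: 0.77
position: [0.3456, -0.2822, 0.253]
ee_rot: [-0.001, 0.883, 0.469, 0.001]
contact_force: [0.3, 0.5, -0.7]
width: 0.0658
gripper_force: 0.0
```

```bash
python3 -c "
from h import *
plan([(.434,-.0754,.15,85.2)])"
```

```text
at [ 0.3456 -0.2822  0.253 ] yaw 55.9 t 0.77 w 0.0658298009209118 F [ 0.3  0.5 -0.7] gf 0.0
-> [ 0.434  -0.0754  0.15  ] 85.2 row [8.823, -1.702, 4.142, -4.882]
```

Now over the bottle, then a wrist look to check alignment.

Emit:
drive_tool(
  rows=[
    [1.2,-0.2,0.5,-0.7],
    [2.5,-0.5,1.1,-1.5],
    [3.8,-0.8,1.8,-2.2],
    [5.2,-1,2.5,-3],
    [6.6,-1.3,3.1,-3.8],
    [7.8,-1.5,3.7,-4.4],
    [8.8,-1.7,4.14,-4.88],
    [8.82,-1.7,4.14,-4.88],
  ],
)

```text
clock: 1.43
position: [0.434, -0.0759, 0.1475]
ee_rot: [-0.003, 0.736, 0.677, -0.0]
contact_force: [-1.1, 0.4, 0.0]
width: 0.0661
gripper_force: 0.0
```

```bash
python3 -c "
from h import *
im,d,W=shot('wrist');W[d==0]=np.nan
cv2.imwrite('pics/w1.png',im[:,:,::-1])
print(eyes.camera_info('wrist'))
plan([(.434,-.0754,.15,85.2),(.434,-.0754,.031,85.2)])
def sel(n,x,y,r,z0,z1):
    p=W[(abs(W[...,0]-x)<r)&(abs(W[...,1]-y)<r)&(W[...,2]>z0)&(W[...,2]<z1)]
    print(n,len(p),rect(p) if len(p)>5 else '')
sel('bot',.434,-.0754,.036,.03,.07);sel('jar',.443,.005,.033,.045,.065);sel('stamp',.451,.089,.03,.055,.08)
"
```

```text
{'fx': 341.45018141662985, 'fy': 341.45018141662985, 'cx': 323.54812522556057, 'cy': 243.29158559515471, 'dist': array([-0.03439829,  0.        ,  0.        ,  0.        ,  0.        ]), 'R': array([[ 0.99647956, -0.08377533, -0.00318993],
       [-0.07989123, -0.96043805,  0.26678858],
       [-0.02541403, -0.26559452, -0.9637498 ]]), 't': array([-0.43821875, -0.04645877,  0.26776679])}
at [ 0.4341 -0.0779  0.1484] yaw 85.2 t 1.48 w 0.0664349601653073 F [ 0.1 -1.   0.5] gf 0.0
-> [ 0.434  -0.0754  0.15  ] 85.2 row [0.099, -0.014, -0.063, -0.007]
-> [ 0.434  -0.0754  0.031 ] 85.2 row [0.0, 0.0, 4.76, -0.0]
bot 5278 (array([432.6, -73.3]), array([51.9, 51.9]), 83.0)
jar 4097 (array([441.5,   7.4]), array([42.1, 42.5]), 84.1)
stamp 0
```

View pics/w1.png

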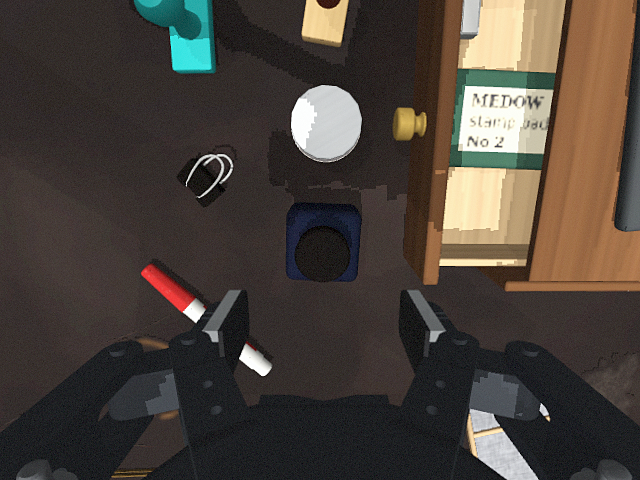

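The wrist view shows the bottle at (325,243) square between the fingers, with the right finger clear of the drawer face (x≈415).

Emit:
drive_tool(
  rows=[
    [0,0,0.8,0],
    [0,0,1.8,0],
    [0,0,2.8,0],
    [0,0,3.6,0],
    [0,0,4.2,0],
    [0,0,4.6,0],
    [0,0,4.76,0],
    [0,0,4.76,0],
  ],
)

```text
clock: 2.15
position: [0.4343, -0.081, 0.0303]
ee_rot: [-0.001, 0.738, 0.675, -0.0]
contact_force: [-0.9, -0.2, -0.4]
width: 0.0662
gripper_force: 0.0
```

Emit:
drive_tool(
  rows=[
    [0,0,0,0],
    [0,0,0,0],
    [0,0,0,0],
    [0,0,0,0],
    [0,0,0,0],
    [0,0,0,0],
    [0,0,0,0],
    [0,0,0,0],
  ],
  grip=44,
  newtons=35,
)

```text
clock: 2.82
position: [0.4353, -0.0805, 0.0314]
ee_rot: [0.001, 0.738, 0.675, 0.0]
contact_force: [-1.1, -1.2, 6.2]
width: 0.0508
gripper_force: 38.1
```

Emit:
drive_tool(
  rows=[
    [0,0,-0.2,0],
    [0,0,-0.6,0],
    [0,0,-1.2,0],
    [0,0,-1.9,0],
    [0,0,-2.7,0],
    [0,0,-3.4,0],
    [0,0,-3.8,0],
    [0,0,-3.96,0],
  ],
)

```text
clock: 3.48
position: [0.4355, -0.0802, 0.1314]
ee_rot: [0.001, 0.738, 0.675, 0.001]
contact_force: [-0.1, 0.4, -1.3]
width: 0.0505
gripper_force: 37.3
```

```bash
python3 -c "
from h import *
plan([(.45,-.195,.13,85.2),(.45,-.195,.033,85.2),(.45,-.195,.16,85.2),(.451,.089,.16,85.2)])"
```

```text
at [ 0.4355 -0.0802  0.1314] yaw 84.9 t 3.48 w 0.05048458421777725 F [-0.1  0.4 -1.3] gf 37.335131764411926
-> [ 0.45  -0.195  0.13 ] 85.2 row [-4.524, 0.98, 0.063, -0.043]
-> [ 0.45  -0.195  0.033] 85.2 row [0.0, 0.0, 3.88, -0.0]
-> [ 0.45  -0.195  0.16 ] 85.2 row [0.0, 0.0, -5.08, -0.0]
-> [0.451 0.089 0.16 ] 85.2 row [11.324, -0.911, 0.0, -0.0]
```

Emit:
drive_tool(
  rows=[
    [-0.3,0.1,0,0],
    [-0.9,0.2,0,0],
    [-1.7,0.4,0,0],
    [-2.6,0.6,0,0],
    [-3.4,0.75,0,0],
    [-4.1,0.9,0,0],
    [-4.45,0.98,0,0],
    [-4.52,0.98,0,0],
  ],
)

```text
clock: 4.15
position: [0.4492, -0.1965, 0.1289]
ee_rot: [-0.0, 0.738, 0.674, -0.0]
contact_force: [0.8, 1.0, -0.9]
width: 0.0505
gripper_force: 37.3
```

Emit:
drive_tool(
  rows=[
    [0,0,0.5,0],
    [0,0,1.3,0],
    [0,0,2.2,0],
    [0,0,2.9,0],
    [0,0,3.4,0],
    [0,0,3.75,0],
    [0,0,3.9,0],
    [0,0,3.93,0],
  ],
)

```text
clock: 4.82
position: [0.4487, -0.1941, 0.0315]
ee_rot: [-0.001, 0.738, 0.675, -0.0]
contact_force: [0.7, -0.1, -1.3]
width: 0.0507
gripper_force: 37.3
```

Emit:
drive_tool(
  rows=[
    [0,0,0,0],
    [0,0,0,0],
    [0,0,0,0],
    [0,0,0,0],
    [0,0,0,0],
    [0,0,0,0],
    [0,0,0,0],
    [0,0,0,0],
  ],
  grip=64,
)

```text
clock: 5.48
position: [0.4492, -0.1949, 0.0316]
ee_rot: [0.0, 0.738, 0.675, -0.0]
contact_force: [-0.4, 0.7, -0.5]
width: 0.0642
gripper_force: 0.0
```

Emit:
drive_tool(
  rows=[
    [0,0,-0.4,0],
    [0,0,-1.2,0],
    [0,0,-2.2,0],
    [0,0,-3.2,0],
    [0,0,-4.2,0],
    [0,0,-4.8,0],
    [0,0,-5,0],
    [0,0,-5.08,0],
  ],
)

```text
clock: 6.15
position: [0.4496, -0.1951, 0.1595]
ee_rot: [0.001, 0.738, 0.675, 0.0]
contact_force: [-0.1, -0.1, 0.7]
width: 0.0639
gripper_force: 0.0
```

Emit:
drive_tool(
  rows=[
    [1.4,-0.1,0,0],
    [2.9,-0.2,0,0],
    [4.4,-0.3,0,0],
    [5.9,-0.4,0,0],
    [7.4,-0.6,0,0],
    [8.9,-0.7,0,0],
    [10,-0.8,0,0],
    [10.6,-0.85,0,0],
  ],
  grip=45,
)

```text
clock: 6.82
position: [0.4498, 0.074, 0.157]
ee_rot: [-0.002, 0.737, 0.676, -0.001]
contact_force: [-0.3, 0.4, -0.3]
width: 0.0449
gripper_force: 0.0
```

Emit:
drive_tool(
  rows=[
    [0.4,0,0,0],
    [0.7,0,0,0],
    [0.7,0,0,0],
    [0.7,0,0,0],
    [0.7,0,0,0],
    [0.7,0,0,0],
    [0.7,0,0,0],
    [0.7,0,0,0],
  ],
)

```text
clock: 7.48
position: [0.453, 0.0878, 0.1585]
ee_rot: [0.0, 0.738, 0.675, -0.0]
contact_force: [-0.0, -0.2, 0.5]
width: 0.045
gripper_force: 0.0
```

```bash
python3 -c "
from h import *
im,d,W=shot('top');W[d==0]=np.nan
def sel(n,x,y,r,z0,z1):
    p=W[(abs(W[...,0]-x)<r)&(abs(W[...,1]-y)<r)&(W[...,2]>z0)&(W[...,2]<z1)]
    print(n,len(p),rect(p) if len(p)>5 else '')
sel('bottle',.45,-.19,.06,.03,.08);sel('cap',.45,-.19,.06,.055,.08)
plan([(.451,.089,.055,85.2)])"
```

```text
bottle 697 (array([ 451.5, -188.3]), array([52. , 52.6]), 85.2)
cap 268 (array([ 452., -188.]), array([32.9, 35.4]), 88.8)
at [0.453  0.0879 0.1586] yaw 84.9 t 7.53 w 0.04497493071963045 F [ 0.2  1.  -0.5] gf 0.0
-> [0.451 0.089 0.055] 85.2 row [0.038, -0.085, 4.143, -0.053]
```

Emit:
drive_tool(
  rows=[
    [0,-0.08,0.6,0],
    [0,-0.08,1.5,0],
    [0,-0.08,2.4,0],
    [0,-0.08,3.2,0],
    [0,-0.08,3.7,0],
    [0,-0.08,4,0],
    [0,-0.08,4.14,0],
    [0,-0.08,4.14,0],
  ],
)

```text
clock: 8.2
position: [0.4509, 0.0885, 0.0547]
ee_rot: [-0.0, 0.738, 0.675, -0.0]
contact_force: [1.0, -0.6, -0.1]
width: 0.045
gripper_force: 0.0
```

Emit:
drive_tool(
  rows=[
    [0,0,0,0],
    [0,0,0,0],
    [0,0,0,0],
    [0,0,0,0],
    [0,0,0,0],
    [0,0,0,0],
    [0,0,0,0],
    [0,0,0,0],
  ],
  grip=20,
  newtons=30,
)

```text
clock: 8.87
position: [0.4518, 0.0886, 0.0559]
ee_rot: [0.001, 0.738, 0.675, 0.001]
contact_force: [-1.3, -0.6, 6.1]
width: 0.0227
gripper_force: 29.8
```

Emit:
drive_tool(
  rows=[
    [0,0,-0.2,0],
    [0,0,-0.7,0],
    [0,0,-1.4,0],
    [0,0,-2.1,0],
    [0,0,-2.8,0],
    [0,0,-3.4,0],
    [0,0,-3.8,0],
    [0,0,-4,0],
  ],
)

```text
clock: 9.53
position: [0.4514, 0.0887, 0.1565]
ee_rot: [0.001, 0.738, 0.675, 0.001]
contact_force: [0.4, -0.3, -0.6]
width: 0.0223
gripper_force: 29.4
```

```bash
python3 -c "
from h import *
plan([(.55,-.05,.155,52),(.5979,-.249,.155,19.3),(.5979,-.249,.0595,19.3)])
im,d,W=shot('wrist');cv2.imwrite('pics/w2.png',im[:,:,::-1])"
```

```text
at [0.4514 0.0887 0.1565] yaw 84.9 t 9.53 w 0.022268532735868738 F [ 0.4 -0.3 -0.6] gf 29.410158935934305
-> [ 0.55  -0.05   0.155] 52 row [-5.177, 4.419, 0.068, 5.49]
-> [ 0.5979 -0.249   0.155 ] 19.3 row [-5.093, 6.41, 0.0, 5.45]
-> [ 0.5979 -0.249   0.0595] 19.3 row [0.0, 0.0, 3.82, -0.0]
```

View pics/w2.png

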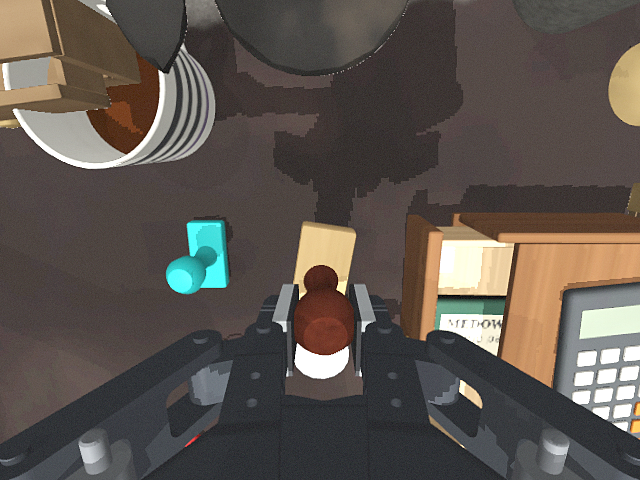

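The stamp is held upright at (322,320), its foot about 10° off the finger line, as measured.

Emit:
drive_tool(
  rows=[
    [-0.4,0.3,-0.1,0.4],
    [-1.1,0.9,-0.2,1.1],
    [-1.9,1.6,-0.3,2],
    [-2.7,2.3,-0.4,2.9],
    [-3.5,3,-0.4,3.7],
    [-4.3,3.7,-0.4,4.6],
    [-4.9,4.2,-0.4,5.2],
    [-5.18,4.42,-0.4,5.49],
  ],
)

```text
clock: 10.25
position: [0.5511, -0.0533, 0.1639]
ee_rot: [0.0, 0.9, 0.436, -0.0]
contact_force: [0.3, -1.3, -1.2]
width: 0.0227
gripper_force: 29.5
```

Emit:
drive_tool(
  rows=[
    [-0.4,0.5,0,0.4],
    [-1.1,1.3,0,1.1],
    [-1.9,2.3,0,2],
    [-2.7,3.4,0,2.9],
    [-3.5,4.4,0,3.8],
    [-4.3,5.4,0,4.6],
    [-4.9,6.1,0,5.2],
    [-5.09,6.41,0,5.45],
  ],
)

```text
clock: 10.92
position: [0.5973, -0.2526, 0.1638]
ee_rot: [0.0, 0.986, 0.165, -0.001]
contact_force: [-0.6, 0.1, -0.0]
width: 0.0227
gripper_force: 29.5
```

Emit:
drive_tool(
  rows=[
    [0,0,0,0],
    [0,0,0,0],
    [0,0,0,0],
    [0,0,0,0],
    [0,0,0,0],
    [0,0,0,0],
    [0,0,0,0],
    [0,0,0,0],
  ],
)

```text
clock: 11.58
position: [0.5975, -0.2486, 0.1653]
ee_rot: [0.0, 0.986, 0.168, 0.0]
contact_force: [-0.1, -0.3, -0.2]
width: 0.0225
gripper_force: 29.5
```

```bash
python3 -c "
from h import *
im,d,W=shot('wrist');cv2.imwrite('pics/w3.png',im[:,:,::-1]);np.savez('w3',W=W,im=im,**{k:np.array(v) for k,v in eyes.camera_info('wrist').items()})
plan([(.5979,-.249,.0605,19.3)])"
```

```text
at [ 0.5976 -0.2488  0.1652] yaw 19.3 t 11.63 w 0.02278921064546155 F [ 0.3 -0.4 -1.2] gf 29.488136793952435
-> [ 0.5979 -0.249   0.0605] 19.3 row [0.01, 0.011, 4.188, 0.004]
```

View pics/w3.png

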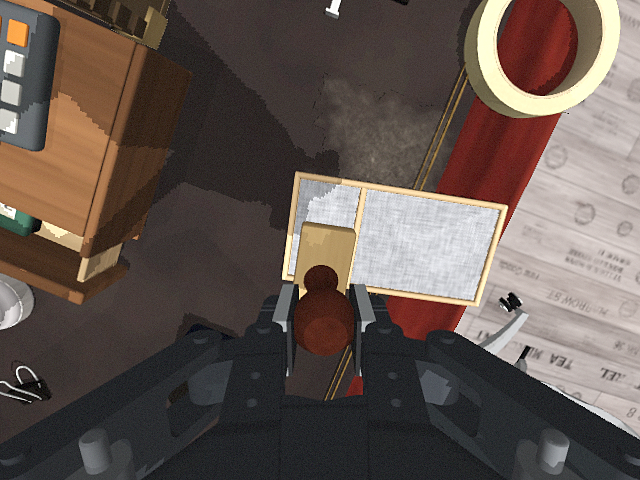

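Tray corners in this wrist view are about (296,173), (507,207), (478,304) and (284,277), with the divider near (358,188). I'll check these against the top-view tray pose.

```bash
python3 -c "
from h import *
f=np.load('w3.npz')
P=plane(f,[(296,173),(507,207),(478,304),(284,277)],.008)
print(P.round(4),P.mean(0))
for i in range(4):
  e=P[i]-P[i-1];print(np.linalg.norm(e),np.degrees(np.arctan2(e[1],e[0])))
print(plane(f,[(361,187),(364,189)],.008))
print('foot top corners',plane(f,[(304,223),(355,228)],.0125+.165-.0559))
"
```

```text
[[ 0.636  -0.2116  0.008 ]
 [ 0.6681 -0.3848  0.008 ]
 [ 0.5809 -0.401   0.008 ]
 [ 0.5482 -0.2294  0.008 ]] [ 0.60831782 -0.30667881  0.008     ]
0.08958779055987828 11.455997705368041
0.17619435258664687 -79.50797027527585
0.08872881167006184 -169.48339914287712
0.1747272622090615 100.76954831249525
[[ 0.64287634 -0.264602    0.008     ]
 [ 0.64218124 -0.26747126  0.008     ]]
foot top corners [[ 0.62458002 -0.22869134  0.1216    ]
 [ 0.63052635 -0.25321303  0.1216    ]]
```

Emit:
drive_tool(
  rows=[
    [0,0,0.5,0],
    [0,0,1.4,0],
    [0,0,2.3,0],
    [0,0,3,0],
    [0,0,3.6,0],
    [0,0,4,0],
    [0,0,4.15,0],
    [0,0,4.19,0],
  ],
)

```text
clock: 12.3
position: [0.5973, -0.249, 0.0603]
ee_rot: [-0.0, 0.986, 0.168, -0.0]
contact_force: [0.0, 0.0, 0.1]
width: 0.0226
gripper_force: 29.5
```

Emit:
drive_tool(
  rows=[
    [0,0,0,0],
    [0,0,0,0],
    [0,0,0,0],
    [0,0,0,0],
    [0,0,0,0],
    [0,0,0,0],
    [0,0,0,0],
    [0,0,0,0],
  ],
  grip=45,
)

```text
clock: 12.97
position: [0.5975, -0.2491, 0.0603]
ee_rot: [0.0, 0.986, 0.168, 0.0]
contact_force: [-0.0, -0.1, 0.6]
width: 0.0452
gripper_force: 0.0
```

Emit:
drive_tool(
  rows=[
    [0,0,-0.3,0],
    [0,0,-1,0],
    [0,0,-2,0],
    [0,0,-3,0],
    [0,0,-3.8,0],
    [0,0,-4.3,0],
    [0,0,-4.5,0],
    [0,0,-4.5,0],
  ],
)

```text
clock: 13.63
position: [0.5983, -0.2495, 0.1748]
ee_rot: [0.001, 0.986, 0.168, 0.001]
contact_force: [-0.2, -0.2, -0.2]
width: 0.0446
gripper_force: 0.0
```

```bash
python3 -c "
from h import *
plan([(.52,-.12,.15,6),(.4433,.0055,.15,-4.8),(.4433,.0055,.031,-4.8),(.4433,.0055,.13,-4.8),(.45,-.1,.13,-4.8),(.45,-.30,.13,-4.8)])
"
```

```text
at [ 0.5983 -0.2495  0.1748] yaw 19.3 t 13.63 w 0.04462109526213815 F [-0.2 -0.2 -0.2] gf 0.0
-> [ 0.52 -0.12  0.15] 6 row [-1.246, -5.925, 0.973, 2.217]
-> [0.4433 0.0055 0.15  ] -4.8 row [-2.526, -5.313, 0.0, 1.8]
-> [0.4433 0.0055 0.031 ] -4.8 row [0.0, 0.0, 4.76, -0.0]
-> [0.4433 0.0055 0.13  ] -4.8 row [0.0, 0.0, -3.96, -0.0]
-> [ 0.45 -0.1   0.13] -4.8 row [0.62, 4.183, 0.0, -0.0]
-> [ 0.45 -0.3   0.13] -4.8 row [0.669, 7.972, 0.0, -0.0]
```

Emit:
drive_tool(
  rows=[
    [-0.2,-0.8,0.1,0.3],
    [-0.4,-1.9,0.3,0.7],
    [-0.6,-3,0.5,1.1],
    [-0.8,-4,0.7,1.5],
    [-1,-4.9,0.8,1.8],
    [-1.15,-5.5,0.9,2],
    [-1.25,-5.8,0.97,2.2],
    [-1.25,-5.92,0.97,2.22],
  ],
  grip=64,
)

```text
clock: 14.3
position: [0.5167, -0.118, 0.147]
ee_rot: [-0.001, 0.999, 0.052, -0.002]
contact_force: [0.0, 0.6, 0.4]
width: 0.0638
gripper_force: 0.0
```

Emit:
drive_tool(
  rows=[
    [-0.4,-0.8,0,0.3],
    [-0.9,-1.9,0,0.7],
    [-1.4,-3,0,1.1],
    [-1.9,-4,0,1.4],
    [-2.3,-4.8,0,1.6],
    [-2.5,-5.2,0,1.8],
    [-2.53,-5.31,0,1.8],
    [-2.53,-5.31,0,1.8],
  ],
)

```text
clock: 14.97
position: [0.4424, 0.0059, 0.1483]
ee_rot: [0.0, 0.999, -0.041, -0.0]
contact_force: [0.2, -0.6, 0.1]
width: 0.0638
gripper_force: 0.0
```

Emit:
drive_tool(
  rows=[
    [0,0,0,0],
    [0,0,0,0],
    [0,0,0,0],
    [0,0,0,0],
    [0,0,0,0],
    [0,0,0,0],
    [0,0,0,0],
    [0,0,0,0],
  ],
)

```text
clock: 15.63
position: [0.4424, 0.0056, 0.1485]
ee_rot: [0.0, 0.999, -0.042, 0.0]
contact_force: [-0.2, -0.2, -0.0]
width: 0.0642
gripper_force: 0.0
```

```bash
python3 -c "
from h import *
im,d,W=shot('wrist');W[d==0]=np.nan
def sel(n,x,y,r,z0,z1):
    p=W[(abs(W[...,0]-x)<r)&(abs(W[...,1]-y)<r)&(W[...,2]>z0)&(W[...,2]<z1)]
    print(n,len(p),rect(p) if len(p)>5 else '')
sel('jar',.443,.005,.036,.045,.065)
sel('knob',.495,.003,.02,.03,.06)
plan([(.4433,.0055,.15,-4.8),(.4433,.0055,.031,-4.8)])
"
```

```text
jar 3142 (array([441.7,   7.5]), array([42.1, 42.5]), 34.8)
knob 784 (array([501.9,   5.7]), array([36.2, 18.1]), 85.0)
at [0.4424 0.0057 0.1486] yaw -4.8 t 15.68 w 0.06373063620665687 F [0.2 0.5 0.6] gf 0.0
-> [0.4433 0.0055 0.15  ] -4.8 row [0.036, 0.003, -0.058, -0.004]
-> [0.4433 0.0055 0.031 ] -4.8 row [0.0, 0.0, 4.76, -0.0]
```

Emit:
drive_tool(
  rows=[
    [0,0,0.8,0],
    [0,0,1.8,0],
    [0,0,2.8,0],
    [0,0,3.6,0],
    [0,0,4.2,0],
    [0,0,4.55,0],
    [0,0,4.7,0],
    [0,0,4.7,0],
  ],
)

```text
clock: 16.35
position: [0.4422, 0.0057, 0.0306]
ee_rot: [-0.0, 0.999, -0.042, -0.001]
contact_force: [0.1, -0.1, 0.1]
width: 0.064
gripper_force: 0.0
```

Emit:
drive_tool(
  rows=[
    [0,0,0,0],
    [0,0,0,0],
    [0,0,0,0],
    [0,0,0,0],
    [0,0,0,0],
    [0,0,0,0],
    [0,0,0,0],
    [0,0,0,0],
  ],
  grip=40,
  newtons=35,
)

```text
clock: 17.02
position: [0.4432, 0.0057, 0.0321]
ee_rot: [0.0, 0.999, -0.042, 0.001]
contact_force: [-1.6, 0.5, 7.7]
width: 0.0461
gripper_force: 36.3
```

Emit:
drive_tool(
  rows=[
    [0,0,-0.2,0],
    [0,0,-0.6,0],
    [0,0,-1.2,0],
    [0,0,-1.9,0],
    [0,0,-2.7,0],
    [0,0,-3.4,0],
    [0,0,-3.9,0],
    [0,0,-4,0],
  ],
)

```text
clock: 17.68
position: [0.4438, 0.0055, 0.1334]
ee_rot: [0.0, 0.999, -0.042, 0.003]
contact_force: [0.6, -0.2, -1.2]
width: 0.0461
gripper_force: 36.5
```

Emit:
drive_tool(
  rows=[
    [0.05,0.4,0,0],
    [0.1,1.1,0,0],
    [0.2,2,0,0],
    [0.3,3,0,0],
    [0.4,4,0,0],
    [0.5,5,0,0],
    [0.6,5.8,0,0],
    [0.65,6.1,0,0],
  ],
)

```text
clock: 18.35
position: [0.4453, -0.1507, 0.1299]
ee_rot: [0.001, 0.999, -0.043, -0.001]
contact_force: [0.3, -0.4, -1.1]
width: 0.0459
gripper_force: 36.5
```

Emit:
drive_tool(
  rows=[
    [0.05,0.4,0,0],
    [0.1,1.1,0,0],
    [0.2,2,0,0],
    [0.3,3,0,0],
    [0.4,4,0,0],
    [0.5,5,0,0],
    [0.6,5.8,0,0],
    [0.66,6.1,0,0],
  ],
)

```text
clock: 19.02
position: [0.4495, -0.3033, 0.1305]
ee_rot: [0.0, 0.999, -0.043, -0.0]
contact_force: [-0.1, -0.3, -1.7]
width: 0.0458
gripper_force: 36.5
```

Emit:
drive_tool(
  rows=[
    [0,0,0.3,0],
    [0,0,1,0],
    [0,0,2,0],
    [0,0,2.8,0],
    [0,0,3.4,0],
    [0,0,3.8,0],
    [0,0,3.98,0],
    [0,0,3.98,0],
  ],
)

```text
clock: 19.68
position: [0.4483, -0.2984, 0.032]
ee_rot: [-0.002, 0.999, -0.042, -0.001]
contact_force: [-1.8, 1.9, 3.1]
width: 0.0459
gripper_force: 37.4
```

Emit:
drive_tool(
  rows=[
    [0,0,0,0],
    [0,0,0,0],
    [0,0,0,0],
    [0,0,0,0],
    [0,0,0,0],
    [0,0,0,0],
    [0,0,0,0],
    [0,0,0,0],
  ],
  grip=64,
)

```text
clock: 20.35
position: [0.4494, -0.301, 0.0315]
ee_rot: [0.0, 0.999, -0.042, 0.0]
contact_force: [-0.8, -0.5, 0.8]
width: 0.0642
gripper_force: 0.0
```

Emit:
drive_tool(
  rows=[
    [0,0,-0.4,0],
    [0,0,-1.2,0],
    [0,0,-2.2,0],
    [0,0,-3.2,0],
    [0,0,-4.2,0],
    [0,0,-4.7,0],
    [0,0,-4.8,0],
    [0,0,-4.8,0],
  ],
)

```text
clock: 21.02
position: [0.4498, -0.3013, 0.153]
ee_rot: [0.001, 0.999, -0.042, 0.001]
contact_force: [0.7, -0.1, -0.5]
width: 0.0642
gripper_force: 0.0
```

```bash
python3 -c "
from h import *
im,d,W=shot('top');W[d==0]=np.nan
cv2.imwrite('pics/t2.png',im[:,:,::-1])
def sel(n,x,y,r,z0,z1):
    p=W[(abs(W[...,0]-x)<r)&(abs(W[...,1]-y)<r)&(W[...,2]>z0)&(W[...,2]<z1)]
    print(n,len(p),rect(p) if len(p)>5 else '')
sel('bottle',.45,-.19,.04,.03,.08);sel('jar',.45,-.30,.05,.045,.065);sel('stamp',.5975,-.249,.03,.055,.08)
sel('front',.51,.0,.02,.058,.075)
plan([(.491,.0025,.15,-4.8),(.491,.0025,.043,-4.8)])
"
```

```text
bottle 623 (array([ 451.4, -188.2]), array([51.4, 52.4]), 84.0)
jar 141 (array([ 438.8, -293.3]), array([37.5, 18.4]), 47.1)
stamp 128 (array([ 599.8, -248. ]), array([24.7, 23.2]), 70.2)
front 115 (array([5.173e+02, 4.000e-01]), array([38.2, 10.1]), 85.2)
at [ 0.4492 -0.3008  0.1517] yaw -4.8 t 21.07 w 0.06432970938113484 F [-1.3  0.1 -0.4] gf 0.0
-> [0.491  0.0025 0.15  ] -4.8 row [0.646, -12.23, 0.066, -0.005]
-> [0.491  0.0025 0.043 ] -4.8 row [0.0, 0.0, 4.28, -0.0]
```

View pics/t2.png

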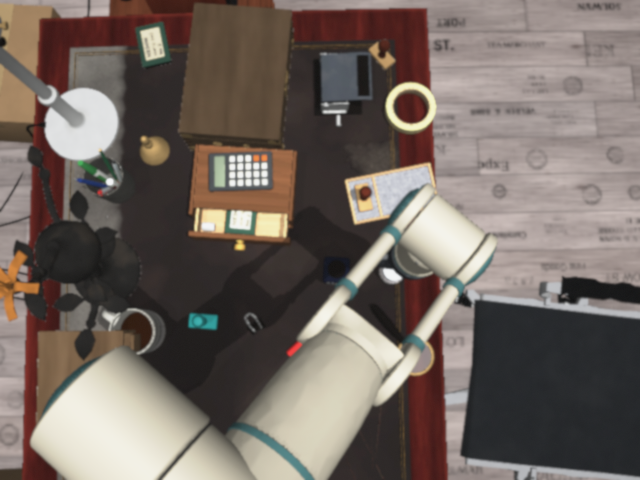

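The stamp stands in the small compartment at (365,197), with the bottle at (337,270) and the jar at (390,272). The drawer seems slightly further in, since the knob is now at (240,244), so I'll re-measure it from the wrist.

Emit:
drive_tool(
  rows=[
    [0.05,-0.8,0,0],
    [0.1,-2,0,0],
    [0.15,-3.3,0,0],
    [0.2,-4.6,0,0],
    [0.3,-5.9,0,0],
    [0.4,-7.2,0,0],
    [0.5,-8.5,0,0],
    [0.5,-9.7,0,0],
  ],
  grip=40,
)

```text
clock: 21.73
position: [0.4815, -0.0584, 0.15]
ee_rot: [-0.0, 0.999, -0.042, -0.001]
contact_force: [0.6, -0.7, -0.2]
width: 0.0401
gripper_force: 0.0
```

Emit:
drive_tool(
  rows=[
    [0,-1,0,0],
    [0,-2,0,0],
    [0,-2.4,0,0],
    [0,-2.5,0,0],
    [0,-2.5,0,0],
    [0,-2.5,0,0],
    [0,-2.5,0,0],
    [0,-2.5,0,0],
  ],
)

```text
clock: 22.4
position: [0.4875, 0.0008, 0.1514]
ee_rot: [0.0, 0.999, -0.043, -0.0]
contact_force: [0.7, 0.2, -0.3]
width: 0.04
gripper_force: 0.0
```

```bash
python3 -c "
from h import *
im,d,W=shot('wrist');W[d==0]=np.nan
cv2.imwrite('pics/w4.png',im[:,:,::-1])
def sel(n,x,y,r,z0,z1):
    p=W[(abs(W[...,0]-x)<r)&(abs(W[...,1]-y)<r)&(W[...,2]>z0)&(W[...,2]<z1)]
    print(n,len(p),rect(p) if len(p)>5 else '')
sel('front',.515,.0,.025,.06,.072)
sel('knob',.497,.003,.017,.03,.056)
sel('pad',.56,0.,.035,.028,.042)
plan([(.497,.0025,.15,-4.8),(.497,.0025,.043,-4.8)])
"
```

```text
front 1406 (array([5.156e+02, 1.000e-01]), array([50.8, 10.3]), 84.5)
knob 524 (array([499.6,   2.8]), array([18.8, 13.7]), 85.3)
pad 5755 (array([546.4,   2.5]), array([62.6, 43. ]), 85.1)
at [0.4875 0.0009 0.1515] yaw -4.9 t 22.45 w 0.04004786724585079 F [-0.9 -0.5 -0.6] gf 0.0
-> [0.497  0.0025 0.15  ] -4.8 row [0.373, -0.097, 0.06, -0.019]
-> [0.497  0.0025 0.043 ] -4.8 row [0.0, 0.0, 4.28, -0.0]
```

View pics/w4.png

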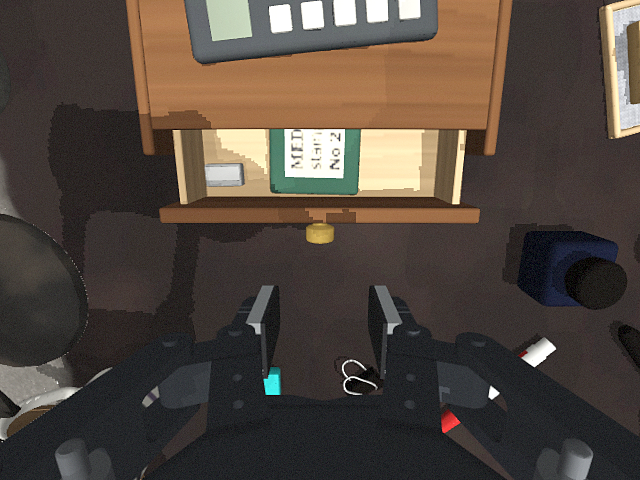

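The wrist view shows the knob at (320,232), centred between the fingers, with the path down free.

Emit:
drive_tool(
  rows=[
    [0.35,-0.11,0,0],
    [0.35,-0.11,0.7,0],
    [0.35,-0.11,1.7,0],
    [0.35,-0.11,2.7,0],
    [0.35,-0.11,3.5,0],
    [0.35,-0.11,4.1,0],
    [0.35,-0.11,4.3,0],
    [0.35,-0.11,4.34,0],
  ],
)

```text
clock: 23.12
position: [0.4963, 0.0037, 0.042]
ee_rot: [-0.0, 0.999, -0.042, -0.001]
contact_force: [0.4, -0.3, 0.7]
width: 0.0401
gripper_force: 0.0
```

Emit:
drive_tool(
  rows=[
    [0,0,0,0],
    [0,0,0,0],
    [0,0,0,0],
    [0,0,0,0],
    [0,0,0,0],
    [0,0,0,0],
    [0,0,0,0],
    [0,0,0,0],
  ],
  grip=12,
  newtons=40,
)

```text
clock: 23.78
position: [0.4975, 0.0028, 0.044]
ee_rot: [0.001, 0.999, -0.042, 0.001]
contact_force: [-0.1, -5.4, -1.8]
width: 0.0178
gripper_force: 39.1
```

Emit:
drive_tool(
  rows=[
    [-0.15,0,0,0],
    [-0.5,0,0,0],
    [-0.9,0,0,0],
    [-1.4,0,0,0],
    [-1.8,0,0,0],
    [-2.2,0,0,0],
    [-2.5,0,0,0],
    [-2.6,0,0,0],
  ],
)

```text
clock: 24.45
position: [0.4314, 0.0085, 0.044]
ee_rot: [0.001, 0.999, -0.042, 0.001]
contact_force: [0.4, -5.7, -2.5]
width: 0.0178
gripper_force: 39.7
```

Emit:
drive_tool(
  rows=[
    [-0.03,0,0,0],
    [-0.06,0,0,0],
    [-0.1,0,0,0],
    [-0.1,0,0,0],
    [-0.1,0,0,0],
    [-0.1,0,0,0],
    [-0.1,0,0,0],
    [-0.1,0,0,0],
  ],
)

```text
clock: 25.12
position: [0.4302, 0.0086, 0.044]
ee_rot: [0.001, 0.999, -0.042, 0.001]
contact_force: [0.5, -5.5, -1.8]
width: 0.0176
gripper_force: 39.8
```

```bash
python3 -c "
from h import *
im,d,W=shot('top');W[d==0]=np.nan
cv2.imwrite('pics/t3.png',im[:,:,::-1])
m=(abs(W[...,1])<.13)&(W[...,0]>.40)&(W[...,0]<.5)&(W[...,2]>.058)&(W[...,2]<.072)&(np.mgrid[0:480,0:640][0]<300)
print(m.sum(),rect(W[m]))
m=(abs(W[...,1])<.04)&(W[...,0]>.45)&(W[...,0]<.565)&(W[...,2]>.028)&(W[...,2]<.042)
print('pad',m.sum(),rect(W[m]))
plan([])
"
```

```text
176 (array([458. , -57.9]), array([51.1, 64.4]), 9.5)
pad 632 (array([516.7,   2.8]), array([62.8, 68.4]), 84.0)
at [0.4302 0.0086 0.044 ] yaw -4.8 t 25.17 w 0.017748724367873215 F [-0.8 -6.1 -1.3] gf 39.82443062297534
```

View pics/t3.png

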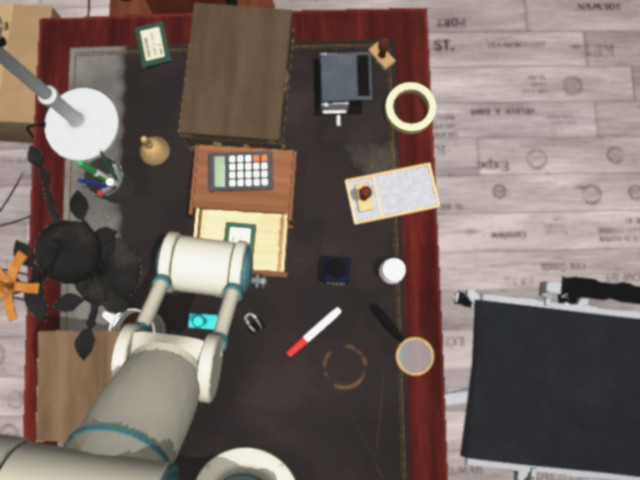

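The drawer is out and its face reaches the row near y≈270. I'll pull a little further to find the stop.

Emit:
drive_tool(
  rows=[
    [-0.04,0,0,0],
    [-0.08,0,0,0],
    [-0.12,0,0,0],
    [-0.16,0,0,0],
    [-0.2,0,0,0],
    [-0.2,0,0,0],
    [-0.2,0,0,0],
    [-0.2,0,0,0],
  ],
)

```text
clock: 25.83
position: [0.4278, 0.0088, 0.044]
ee_rot: [0.001, 0.999, -0.042, 0.004]
contact_force: [4.4, -4.4, -6.6]
width: 0.0173
gripper_force: 39.4
```

The force rises, so the drawer is at its stop. Release, go up, and look at the pad.

Emit:
drive_tool(
  rows=[
    [0.08,0,0,0],
    [0.08,0,0,0],
    [0.08,0,0,0],
    [0.08,0,0,0],
    [0.08,0,0,0],
    [0.08,0,0,0],
    [0.08,0,0,0],
    [0.08,0,0,0],
  ],
  grip=40,
)

```text
clock: 26.5
position: [0.4261, 0.0099, 0.043]
ee_rot: [0.0, 0.999, -0.042, -0.0]
contact_force: [-0.9, -0.2, 0.4]
width: 0.0402
gripper_force: 0.0
```

Emit:
drive_tool(
  rows=[
    [0,0,-0.4,0],
    [0,0,-1.2,0],
    [0,0,-2.2,0],
    [0,0,-3.2,0],
    [0,0,-4,0],
    [0,0,-4.4,0],
    [0,0,-4.6,0],
    [0,0,-4.6,0],
  ],
)

```text
clock: 27.17
position: [0.4267, 0.0098, 0.1589]
ee_rot: [0.0, 0.999, -0.042, 0.001]
contact_force: [0.4, -0.5, -0.7]
width: 0.04
gripper_force: 0.0
```

Emit:
drive_tool(
  rows=[
    [0.2,0,0,0],
    [0.6,0,0,0],
    [1,0,0,0],
    [1.4,0,0,0],
    [1.6,0,0,0],
    [1.6,0,0,0],
    [1.6,0,0,0],
    [1.6,0,0,0],
  ],
  grip=78,
)

```text
clock: 27.83
position: [0.4656, 0.0065, 0.1577]
ee_rot: [-0.0, 0.999, -0.042, -0.001]
contact_force: [-0.7, 0.5, 0.8]
width: 0.078
gripper_force: 0.0
```

```bash
python3 -c "
from h import *
im,d,W=shot('wrist');W[d==0]=np.nan
cv2.imwrite('pics/w5.png',im[:,:,::-1])
p=W[(abs(W[...,1])<.045)&(W[...,0]>.45)&(W[...,0]<.565)&(W[...,2]>.028)&(W[...,2]<.042)]
print('pad',len(p),rect(p),np.median(p[:,2]))
p=W[(abs(W[...,1])<.1)&(W[...,0]>.42)&(W[...,0]<.48)&(W[...,2]>.062)&(W[...,2]<.072)]
print('front',len(p),rect(p))
plan([(.5,.003,.15,-5)])
"
```

```text
pad 11316 (array([498.4,   7.3]), array([64.4, 97.2]), 83.5) 0.033961495716364115
front 4396 (array([446.3,   4.6]), array([192.4,  10.9]), 84.8)
at [0.4655 0.0066 0.1578] yaw -4.8 t 27.88 w 0.07776328014418507 F [ 0.2  0.2 -0.7] gf 0.0
-> [0.5   0.003 0.15 ] -5 row [1.389, 0.026, 0.309, 0.03]
```

View pics/w5.png

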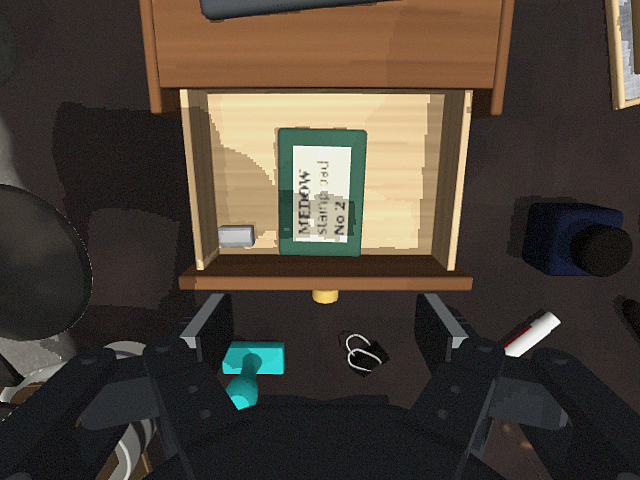

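The whole pad is now visible at (322,192), turned slightly, with the sharpener at (236,236) clear of the fingers. Now to grip it across the 62 mm.

Emit:
drive_tool(
  rows=[
    [0.2,0,0,0.05],
    [0.5,0,0,0.1],
    [0.9,0,0.2,0.2],
    [1.2,0.05,0.6,0.2],
    [1.36,0.07,1.1,0.2],
    [1.36,0.07,1.6,0.2],
    [1.36,0.07,1.9,0.2],
    [1.36,0.07,2,0.2],
  ],
)

```text
clock: 28.55
position: [0.4991, 0.0019, 0.106]
ee_rot: [-0.0, 0.999, -0.053, -0.002]
contact_force: [-0.1, 0.4, 0.9]
width: 0.0781
gripper_force: 0.0
```

```bash
python3 -c "
from h import *
plan([(.4995,.0055,.039,-6.2)])
"
```

```text
at [0.4991 0.0019 0.106 ] yaw -6.0 t 28.55 w 0.07812530872925025 F [-0.1  0.4  0.9] gf 0.0
-> [0.4995 0.0055 0.039 ] -6.2 row [0.012, -0.146, 2.679, 0.028]
```

Emit:
drive_tool(
  rows=[
    [0,-0.14,0.4,0],
    [0,-0.14,0.9,0],
    [0,-0.14,1.4,0],
    [0,-0.14,1.9,0],
    [0,-0.14,2.3,0],
    [0,-0.14,2.55,0],
    [0,-0.14,2.68,0],
    [0,-0.14,2.68,0],
  ],
)

```text
clock: 29.22
position: [0.5, 0.0055, 0.0405]
ee_rot: [-0.0, 0.999, -0.053, -0.0]
contact_force: [-0.4, -0.6, 0.7]
width: 0.0779
gripper_force: 0.0
```

Emit:
drive_tool(
  rows=[
    [0,0,0,0],
    [0,0,0,0],
    [0,0,0,0],
    [0,0,0,0],
    [0,0,0,0],
    [0,0,0,0],
    [0,0,0,0],
    [0,0,0,0],
  ],
  grip=54,
  newtons=35,
)

```text
clock: 29.88
position: [0.5009, 0.0053, 0.0418]
ee_rot: [0.0, 0.999, -0.053, 0.001]
contact_force: [0.1, -0.5, 5.8]
width: 0.0607
gripper_force: 38.8
```

Emit:
drive_tool(
  rows=[
    [0,0,-0.2,0],
    [0,0,-0.5,0],
    [0,0,-1,0],
    [0,0,-1.6,0],
    [0,0,-2.2,0],
    [0,0,-2.8,0],
    [0,0,-3.3,0],
    [0,0,-3.5,0],
  ],
)

```text
clock: 30.55
position: [0.5008, 0.0053, 0.1305]
ee_rot: [0.0, 0.999, -0.053, 0.001]
contact_force: [0.8, -0.4, -1.0]
width: 0.0612
gripper_force: 38.2
```

Emit:
drive_tool(
  rows=[
    [0,0,-0.2,0],
    [0,0,-0.5,0],
    [0,0,-0.7,0],
    [0,0,-0.7,0],
    [0,0,-0.7,0],
    [0,0,-0.7,0],
    [0,0,-0.7,0],
    [0,0,-0.7,0],
  ],
)

```text
clock: 31.22
position: [0.4999, 0.0054, 0.1456]
ee_rot: [-0.0, 0.999, -0.053, -0.0]
contact_force: [0.6, 0.7, -0.9]
width: 0.0608
gripper_force: 38.2
```

```bash
python3 -c "
from h import *
im,d,W=shot('wrist');W[d==0]=np.nan
cv2.imwrite('pics/w6.png',im[:,:,::-1])
s=get_state()['position']
p=W[(abs(W[...,1]-s[1])<.05)&(W[...,0]>.45)&(W[...,0]<.565)&(abs(W[...,2]-(s[2]-.005))<.006)]
print('padtop',len(p),rect(p),np.median(p[:,2]))
plan([(.56,-.17,.145,-42),(.6133,-.334,.145,-79.2),(.6133,-.334,.06,-79.2)])
"
```

```text
padtop 29146 (array([500.7,   5.6]), array([88.4, 90.5]), 84.4) 0.13774130635289347
at [0.4999 0.0054 0.1456] yaw -6.0 t 31.27 w 0.060470166256907744 F [ 0.6  0.5 -0.5] gf 38.16754639148712
-> [ 0.56  -0.17   0.145] -42 row [3.126, 6.724, 0.023, 5.996]
-> [ 0.6133 -0.334   0.145 ] -79.2 row [5.974, 3.448, 0.0, 6.2]
-> [ 0.6133 -0.334   0.06  ] -79.2 row [0.0, 0.0, 3.4, -0.0]
```

View pics/w6.png

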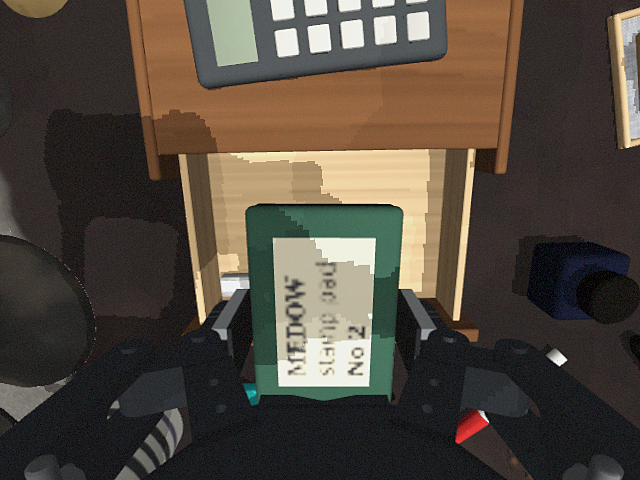

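The pad is held level and centred at (324,305). Now to the tray.

Emit:
drive_tool(
  rows=[
    [0.2,0.4,0,0.4],
    [0.6,1.2,0,1.2],
    [1.1,2.3,0,2.2],
    [1.6,3.5,0,3.2],
    [2.1,4.6,0,4.2],
    [2.6,5.6,0,5.1],
    [3,6.4,0,5.7],
    [3.13,6.72,0,6],
  ],
)

```text
clock: 31.93
position: [0.5619, -0.1742, 0.1459]
ee_rot: [0.001, 0.932, -0.362, 0.001]
contact_force: [0.2, 0.0, 0.3]
width: 0.0608
gripper_force: 38.2
```

Emit:
drive_tool(
  rows=[
    [0.4,0.2,0,0.4],
    [1.1,0.6,0,1.2],
    [2.1,1.2,0,2.2],
    [3.1,1.8,0,3.2],
    [4.1,2.4,0,4.3],
    [5,2.9,0,5.2],
    [5.7,3.3,0,5.9],
    [5.97,3.45,0,6.2],
  ],
)

```text
clock: 32.6
position: [0.614, -0.337, 0.1455]
ee_rot: [0.0, 0.769, -0.639, 0.001]
contact_force: [0.9, -0.6, -0.6]
width: 0.061
gripper_force: 38.2
```

Emit:
drive_tool(
  rows=[
    [0,0,0,0],
    [0,0,0,0],
    [0,0,0.3,0],
    [0,0,0.8,0],
    [0,0,1.4,0],
    [0,0,1.9,0],
    [0,0,2.2,0],
    [0,0,2.2,0],
  ],
)

```text
clock: 33.27
position: [0.6121, -0.3321, 0.0886]
ee_rot: [0.0, 0.771, -0.637, -0.002]
contact_force: [-0.6, 0.0, -0.5]
width: 0.0606
gripper_force: 38.2
```

```bash
python3 -c "
from h import *
plan([(.6133,-.334,.0305,-79.2)])
im,d,W=shot('wrist');cv2.imwrite('pics/w7.png',im[:,:,::-1])
"
```

```text
at [ 0.6121 -0.3321  0.0886] yaw -79.2 t 33.27 w 0.06059240795913593 F [-0.6  0.  -0.5] gf 38.17098677158356
-> [ 0.6133 -0.334   0.0305] -79.2 row [0.091, -0.04, 2.325, 0.007]
```

View pics/w7.png

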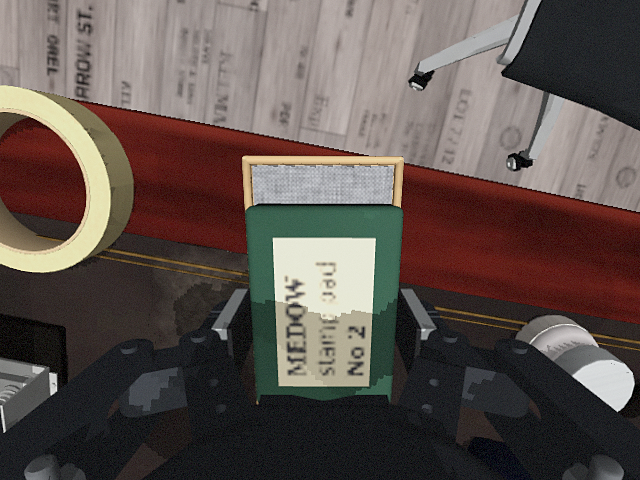

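The pad at (325,300) is lined up with the compartment (rim 245–403 along the far edge). Lower, release, lift.

Emit:
drive_tool(
  rows=[
    [0.05,-0.02,0.3,0],
    [0.09,-0.04,0.7,0],
    [0.09,-0.04,1.1,0],
    [0.09,-0.04,1.5,0],
    [0.09,-0.04,1.9,0],
    [0.09,-0.04,2.15,0],
    [0.09,-0.04,2.3,0],
    [0.09,-0.04,2.32,0],
  ],
)

```text
clock: 33.98
position: [0.6143, -0.3356, 0.0317]
ee_rot: [0.0, 0.77, -0.638, -0.001]
contact_force: [-0.2, 0.0, -1.3]
width: 0.0609
gripper_force: 38.2
```

Emit:
drive_tool(
  rows=[
    [0,0,0,0],
    [0,0,0,0],
    [0,0,0,0],
    [0,0,0,0],
    [0,0,0,0],
    [0,0,0,0],
    [0,0,0,0],
    [0,0,0,0],
  ],
  grip=74,
)

```text
clock: 34.65
position: [0.6149, -0.336, 0.0332]
ee_rot: [0.0, 0.77, -0.638, 0.0]
contact_force: [0.2, -0.2, 0.3]
width: 0.074
gripper_force: 0.0
```

Emit:
drive_tool(
  rows=[
    [0,0,-0.2,0],
    [0,0,-0.8,0],
    [0,0,-1.6,0],
    [0,0,-2.5,0],
    [0,0,-3.4,0],
    [0,0,-4.2,0],
    [0,0,-4.6,0],
    [0,0,-4.7,0],
  ],
)

```text
clock: 35.32
position: [0.616, -0.3367, 0.1535]
ee_rot: [-0.0, 0.77, -0.638, 0.003]
contact_force: [0.2, 0.7, 0.2]
width: 0.074
gripper_force: 0.0
```

```bash
python3 -c "
from h import *
im,d,W=shot('wrist');W[d==0]=np.nan
p=W[(np.hypot(W[...,0]-.6133,W[...,1]+.334)<.07)&(abs(W[...,2]-.022)<.006)]
print('pad',len(p),rect(p),np.median(p[:,2]), p.min(0),p.max(0))
plan([(.52,-.15,.15,-40),(.405,.009,.15,-4.8),(.405,.009,.05,-4.8)])
"
```

```text
pad 9254 (array([ 614.1, -336. ]), array([62.3, 91.8]), 10.5) 0.021966983729121037 [ 0.57592124 -0.38591709  0.01648623] [ 0.65199361 -0.28579587  0.02491661]
at [ 0.6155 -0.3363  0.1523] yaw -79.2 t 35.37 w 0.07379742195416011 F [-0.6  0.1  0.2] gf 0.0
-> [ 0.52 -0.15  0.15] -40 row [-8.036, 2.358, 0.07, -6.537]
-> [0.405 0.009 0.15 ] -4.8 row [-7.612, -1.915, 0.0, -5.867]
-> [0.405 0.009 0.05 ] -4.8 row [0.0, 0.0, 4.0, -0.0]
```

Pad is flat at (0.614,-0.336), within a few mm. Next, shut the drawer with closed fingers on the knob.

Emit:
drive_tool(
  rows=[
    [-0.8,0.2,0,-0.7],
    [-2,0.6,0,-1.6],
    [-3.4,1,0,-2.7],
    [-4.7,1.4,0,-3.8],
    [-6,1.8,0,-4.9],
    [-7.2,2.1,0,-5.9],
    [-7.9,2.3,0,-6.4],
    [-8.04,2.36,0,-6.54],
  ],
  grip=0,
)

```text
clock: 36.03
position: [0.516, -0.1458, 0.149]
ee_rot: [-0.001, 0.94, -0.34, -0.003]
contact_force: [0.9, -0.3, 0.3]
width: 0.0002
gripper_force: 0.0
```

Emit:
drive_tool(
  rows=[
    [-0.8,-0.2,0,-0.6],
    [-2,-0.5,0,-1.5],
    [-3.4,-0.8,0,-2.6],
    [-4.8,-1.2,0,-3.7],
    [-6.1,-1.5,0,-4.7],
    [-7.1,-1.8,0,-5.5],
    [-7.6,-1.9,0,-5.86],
    [-7.8,-1.9,0,-5.86],
  ],
)

```text
clock: 36.7
position: [0.3992, 0.013, 0.15]
ee_rot: [0.0, 0.999, -0.041, -0.001]
contact_force: [0.4, -0.3, 0.7]
width: -0.0001
gripper_force: 0.0
```

Emit:
drive_tool(
  rows=[
    [0,0,0,0],
    [0,0,0,0],
    [0,0,0,0],
    [0,0,0,0],
    [0,0,0,0],
    [0,0,0,0],
    [0,0,0,0],
    [0,0,0,0],
  ],
)

```text
clock: 37.37
position: [0.4006, 0.012, 0.1505]
ee_rot: [0.0, 0.999, -0.042, -0.0]
contact_force: [-0.4, 0.2, 0.4]
width: 0.0002
gripper_force: 0.0
```

```bash
python3 -c "
from h import *
im,d,W=shot('wrist');W[d==0]=np.nan
p=W[(abs(W[...,1])<.1)&(W[...,0]>.42)&(W[...,0]<.48)&(W[...,2]>.062)&(W[...,2]<.072)]
print('front',len(p),rect(p))
p=W[(abs(W[...,1]-.01)<.02)&(W[...,0]>.41)&(W[...,0]<.44)&(W[...,2]>.03)&(W[...,2]<.055)]
print('knob',len(p),rect(p) if len(p) else '')
plan([(.400,.0105,.15,-4.8),(.400,.0105,.05,-4.8),(.5,.002,.05,-4.8)])
"
```

```text
front 5523 (array([446. ,   4.6]), array([192. ,  10.5]), 85.0)
knob 573 (array([430.8,   8.7]), array([19.1, 14.7]), 85.9)
at [0.4005 0.0121 0.1505] yaw -4.8 t 37.42 w 0.00010340920235804643 F [-1.1  0.   0.3] gf 0.0
-> [0.4    0.0105 0.15  ] -4.8 row [-0.015, 0.064, 0.021, -0.006]
-> [0.4    0.0105 0.05  ] -4.8 row [0.0, 0.0, 4.0, -0.0]
-> [0.5   0.002 0.05 ] -4.8 row [4.014, 0.004, 0.0, -0.0]
```

Emit:
drive_tool(
  rows=[
    [0,0.05,0.5,0],
    [0,0.05,1.4,0],
    [0,0.05,2.3,0],
    [0,0.05,3.1,0],
    [0,0.05,3.6,0],
    [0,0.05,3.9,0],
    [0,0.05,4.02,0],
    [0,0.05,4.02,0],
  ],
)

```text
clock: 38.08
position: [0.4003, 0.0109, 0.0498]
ee_rot: [0.0, 0.999, -0.042, -0.0]
contact_force: [0.3, 0.2, -0.9]
width: -0.0003
gripper_force: 0.0
```

Emit:
drive_tool(
  rows=[
    [0.15,0,0,0],
    [0.35,0,0,0],
    [0.6,0,0,0],
    [0.9,0,0,0],
    [1.2,0,0,0],
    [1.6,0,0,0],
    [1.9,0,0,0],
    [2.1,0,0,0],
  ],
)

```text
clock: 38.75
position: [0.4545, 0.0063, 0.0501]
ee_rot: [0.0, 0.999, -0.042, 0.001]
contact_force: [-1.2, 0.3, 1.1]
width: -0.0002
gripper_force: 0.6
```

Emit:
drive_tool(
  rows=[
    [0.2,0,0,0],
    [0.5,0,0,0],
    [0.8,0,0,0],
    [1.1,0,0,0],
    [1.4,0,0,0],
    [1.65,0,0,0],
    [1.8,0,0,0],
    [1.9,0,0,0],
  ],
)

```text
clock: 39.42
position: [0.5008, 0.0024, 0.05]
ee_rot: [0.0, 0.999, -0.042, 0.0]
contact_force: [-1.4, -0.2, -0.4]
width: -0.0002
gripper_force: 0.5
```

Emit:
drive_tool(
  rows=[
    [0.05,0,0,0],
    [0.1,0,0,0],
    [0.15,0,0,0],
    [0.2,0,0,0],
    [0.25,0,0,0],
    [0.3,0,0,0],
    [0.3,0,0,0],
    [0.3,0,0,0],
  ],
)

```text
clock: 40.08
position: [0.5079, 0.0019, 0.0501]
ee_rot: [-0.0, 0.999, -0.042, 0.0]
contact_force: [-0.5, 0.3, -0.0]
width: 0.0001
gripper_force: 0.2
```

Emit:
drive_tool(
  rows=[
    [0.05,0,0,0],
    [0.1,0,0,0],
    [0.15,0,0,0],
    [0.2,0,0,0],
    [0.2,0,0,0],
    [0.2,0,0,0],
    [0.2,0,0,0],
    [0.2,0,0,0],
  ],
)

```text
clock: 40.75
position: [0.5122, 0.0015, 0.05]
ee_rot: [-0.0, 0.999, -0.042, -0.0]
contact_force: [-1.3, -0.3, 0.9]
width: 0.0002
gripper_force: 0.9
```

Emit:
drive_tool(
  rows=[
    [0.03,0,0,0],
    [0.06,0,0,0],
    [0.09,0,0,0],
    [0.12,0,0,0],
    [0.12,0,0,0],
    [0.12,0,0,0],
    [0.12,0,0,0],
    [0.12,0,0,0],
  ],
)

```text
clock: 41.42
position: [0.5124, 0.0015, 0.0498]
ee_rot: [-0.0, 0.999, -0.042, -0.003]
contact_force: [-7.2, 0.9, 6.0]
width: 0.0001
gripper_force: 3.8
```

Force spike: the drawer is at the shut stop. Back off, rise, and measure everything from the top.

Emit:
drive_tool(
  rows=[
    [-0.2,0,0,0],
    [-0.6,0,0,0],
    [-1,0,-0.4,0],
    [-1.2,0,-1.2,0],
    [-1.2,0,-2.2,0],
    [-1.2,0,-3.2,0],
    [-1.2,0,-3.9,0],
    [-1.2,0,-4,0],
  ],
)

```text
clock: 42.08
position: [0.4882, 0.0034, 0.1535]
ee_rot: [0.0, 0.999, -0.042, 0.005]
contact_force: [0.1, 0.3, 0.3]
width: -0.0002
gripper_force: 0.0
```

```bash
python3 -c "
from h import *
im,d,W=shot('top');W[d==0]=np.nan
def sel(n,x,y,r,z0,z1):
    p=W[(abs(W[...,0]-x)<r)&(abs(W[...,1]-y)<r)&(W[...,2]>z0)&(W[...,2]<z1)]
    print(n,len(p),rect(p) if len(p)>5 else '')
sel('bottle',.45,-.19,.04,.03,.08);sel('cap',.45,-.19,.04,.055,.08);sel('jar',.45,-.30,.05,.045,.065);sel('stamp',.5975,-.249,.03,.055,.08);sel('front',.545,.08,.03,.058,.072)
plan([(.452,-.15,.15,-4.8),(.452,-.302,.15,-4.8),(.452,-.302,.032,-4.8),(.4435,.0056,.032,-4.8)])
"
```

```text
bottle 695 (array([ 451.4, -188.4]), array([52.2, 52.4]), 84.3)
cap 270 (array([ 451.8, -188. ]), array([32.9, 35.2]), 88.7)
jar 389 (array([ 448.5, -300. ]), array([41.1, 42.2]), 43.7)
stamp 129 (array([ 600. , -247.8]), array([22.2, 24.8]), 27.3)
front 0 
at [0.4873 0.0035 0.1522] yaw -4.8 t 42.13 w -9.998315433236858e-06 F [ 0.5 -0.1  0.3] gf 0.0
-> [ 0.452 -0.15   0.15 ] -4.8 row [-0.892, 6.237, 0.084, -0.004]
-> [ 0.452 -0.302  0.15 ] -4.8 row [0.509, 6.059, 0.0, -0.0]
-> [ 0.452 -0.302  0.032] -4.8 row [0.0, 0.0, 4.72, -0.0]
-> [0.4435 0.0056 0.032 ] -4.8 row [-1.368, -12.232, 0.0, -0.0]
```

Emit:
drive_tool(
  rows=[
    [-0.1,0.8,0,0],
    [-0.3,2,0,0],
    [-0.5,3.2,0,0],
    [-0.6,4.4,0,0],
    [-0.8,5.4,0,0],
    [-0.9,6,0,0],
    [-0.9,6.24,0,0],
    [-0.9,6.24,0,0],
  ],
  grip=64,
)

```text
clock: 42.8
position: [0.4495, -0.1507, 0.149]
ee_rot: [-0.0, 0.999, -0.043, -0.001]
contact_force: [-0.4, -0.2, 0.5]
width: 0.0638
gripper_force: 0.0
```

Emit:
drive_tool(
  rows=[
    [0.1,0.8,0,0],
    [0.2,2,0,0],
    [0.3,3.2,0,0],
    [0.37,4.4,0,0],
    [0.37,5.4,0,0],
    [0.37,5.9,0,0],
    [0.37,6.01,0,0],
    [0.37,6.01,0,0],
  ],
)

```text
clock: 43.47
position: [0.4466, -0.2994, 0.1494]
ee_rot: [-0.001, 0.999, -0.042, -0.0]
contact_force: [-0.2, 0.8, -0.5]
width: 0.0642
gripper_force: 0.0
```

Emit:
drive_tool(
  rows=[
    [0,0,0,0],
    [0,0,0,0],
    [0,0,0,0],
    [0,0,0,0],
    [0,0,0,0],
    [0,0,0,0],
    [0,0,0,0],
    [0,0,0,0],
  ],
)

```text
clock: 44.13
position: [0.4466, -0.3003, 0.1501]
ee_rot: [0.0, 0.999, -0.042, 0.0]
contact_force: [0.2, 0.0, 0.4]
width: 0.0642
gripper_force: 0.0
```

```bash
python3 -c "
from h import *
plan([(.4487,-.3003,.0325,-4.8)])
"
```

```text
at [ 0.4466 -0.3003  0.1501] yaw -4.8 t 44.13 w 0.06421856541823862 F [0.2 0.  0.4] gf 0.0
-> [ 0.4487 -0.3003  0.0325] -4.8 row [0.083, -0.006, 4.704, -0.004]
```

Emit:
drive_tool(
  rows=[
    [0.08,0,0.8,0],
    [0.08,0,1.8,0],
    [0.08,0,2.8,0],
    [0.08,0,3.6,0],
    [0.08,0,4.2,0],
    [0.08,0,4.55,0],
    [0.08,0,4.7,0],
    [0.08,0,4.7,0],
  ],
)

```text
clock: 44.8
position: [0.4484, -0.3004, 0.032]
ee_rot: [-0.0, 0.999, -0.042, -0.0]
contact_force: [0.8, -0.7, 1.0]
width: 0.0638
gripper_force: 0.0
```

Emit:
drive_tool(
  rows=[
    [0,0,0,0],
    [0,0,0,0],
    [0,0,0,0],
    [0,0,0,0],
    [0,0,0,0],
    [0,0,0,0],
    [0,0,0,0],
    [0,0,0,0],
  ],
  grip=40,
)

```text
clock: 45.47
position: [0.4492, -0.3008, 0.0338]
ee_rot: [0.001, 0.999, -0.042, 0.001]
contact_force: [0.2, 0.5, 6.0]
width: 0.0459
gripper_force: 36.5
```

Emit:
drive_tool(
  rows=[
    [0,0,-0.2,0],
    [0,0,-0.6,0],
    [0,0,-1.2,0],
    [0,0,-1.9,0],
    [0,0,-2.7,0],
    [0,0,-3.4,0],
    [0,0,-3.9,0],
    [0,0,-4,0],
  ],
)

```text
clock: 46.13
position: [0.4498, -0.3016, 0.1356]
ee_rot: [0.002, 0.999, -0.042, 0.002]
contact_force: [0.5, -0.4, -1.4]
width: 0.0458
gripper_force: 36.3
```

Emit:
drive_tool(
  rows=[
    [-0.05,-0.4,0,0],
    [-0.1,-1.1,0,0],
    [-0.2,-2,0,0],
    [-0.3,-3,0,0],
    [-0.4,-4,0,0],
    [-0.5,-5,0,0],
    [-0.6,-5.8,0,0],
    [-0.62,-6.1,0,0],
  ],
)

```text
clock: 46.8
position: [0.4437, -0.1434, 0.1313]
ee_rot: [-0.002, 0.999, -0.041, -0.002]
contact_force: [-0.4, 0.1, -1.6]
width: 0.046
gripper_force: 36.3
```

Emit:
drive_tool(
  rows=[
    [-0.05,-0.4,0,0],
    [-0.1,-1.1,0,0],
    [-0.2,-2,0,0],
    [-0.3,-3,0,0],
    [-0.4,-4,0,0],
    [-0.5,-5,0,0],
    [-0.6,-5.8,0,0],
    [-0.61,-6.05,0,0],
  ],
)

```text
clock: 47.47
position: [0.4427, 0.0069, 0.1321]
ee_rot: [-0.0, 0.999, -0.041, -0.001]
contact_force: [-1.6, 0.2, -2.0]
width: 0.0461
gripper_force: 36.4
```

Emit:
drive_tool(
  rows=[
    [0,0,0,0],
    [0,0,0,0],
    [0,0,0,0],
    [0,0,0,0],
    [0,0,0,0],
    [0,0,0,0],
    [0,0,0,0],
    [0,0,0,0],
  ],
)

```text
clock: 48.13
position: [0.4435, 0.0045, 0.1325]
ee_rot: [0.0, 0.999, -0.042, 0.0]
contact_force: [-0.9, 0.3, -1.2]
width: 0.0459
gripper_force: 36.4
```

```bash
python3 -c "
from h import *
plan([(.4435,.0056,.0325,-4.8)])
"
```

```text
at [0.4435 0.0045 0.1325] yaw -4.9 t 48.13 w 0.04590122931896581 F [-0.9  0.3 -1.2] gf 36.37409333787218
-> [0.4435 0.0056 0.0325] -4.8 row [-0.004, -0.046, 4.002, -0.009]
```

Emit:
drive_tool(
  rows=[
    [0,-0.04,0.3,0],
    [0,-0.04,1,0],
    [0,-0.04,2,0],
    [0,-0.04,2.8,0],
    [0,-0.04,3.4,0],
    [0,-0.04,3.75,0],
    [0,-0.04,3.93,0],
    [0,-0.04,3.97,0],
  ],
)

```text
clock: 48.8
position: [0.4424, 0.006, 0.0337]
ee_rot: [-0.0, 0.999, -0.042, -0.002]
contact_force: [-5.5, 0.7, 17.4]
width: 0.046
gripper_force: 38.1
```

Emit:
drive_tool(
  rows=[
    [0,0,0,0],
    [0,0,0,0],
    [0,0,0,0],
    [0,0,0,0],
    [0,0,0,0],
    [0,0,0,0],
    [0,0,0,0],
    [0,0,0,0],
  ],
  grip=64,
)

```text
clock: 49.47
position: [0.4436, 0.0058, 0.0333]
ee_rot: [0.0, 0.999, -0.042, 0.0]
contact_force: [-0.5, -0.5, -0.8]
width: 0.0642
gripper_force: 0.0
```

Emit:
drive_tool(
  rows=[
    [0,0,-0.4,0],
    [0,0,-1.2,0],
    [0,0,-2.2,0],
    [0,0,-3.2,0],
    [0,0,-4.2,0],
    [0,0,-4.7,0],
    [0,0,-4.8,0],
    [0,0,-4.8,0],
  ],
)

```text
clock: 50.13
position: [0.444, 0.0057, 0.1539]
ee_rot: [0.0, 0.999, -0.042, 0.001]
contact_force: [-0.1, -0.7, -0.5]
width: 0.0638
gripper_force: 0.0
```

Emit:
drive_tool(
  rows=[
    [0,0.5,0,-0.8],
    [0.05,1.1,0,-1.8],
    [0.1,1.7,0,-2.9],
    [0.15,2.3,0,-4],
    [0.2,2.9,0,-5.1],
    [0.2,3.4,0,-6.2],
    [0.25,3.8,0,-7.1],
    [0.25,4,0,-7.5],
  ],
)

```text
clock: 50.8
position: [0.4405, -0.0953, 0.1515]
ee_rot: [-0.001, 0.939, 0.345, -0.001]
contact_force: [-0.4, -0.3, -0.4]
width: 0.0638
gripper_force: 0.0
```

```bash
python3 -c "
from h import *
plan([(.451,-.191,.15,84.8)])
"
```

```text
at [ 0.4405 -0.0953  0.1515] yaw 40.3 t 50.8 w 0.06376458247984945 F [-0.4 -0.3 -0.4] gf 0.0
-> [ 0.451 -0.191  0.15 ] 84.8 row [-2.158, 3.191, 0.058, -7.41]
```

Emit:
drive_tool(
  rows=[
    [-0.2,0.4,0,-0.9],
    [-0.6,0.9,0,-2],
    [-0.9,1.4,0,-3.1],
    [-1.3,1.9,0,-4.2],
    [-1.6,2.4,0,-5.3],
    [-1.9,2.8,0,-6.4],
    [-2.16,3.19,0,-7.2],
    [-2.16,3.19,0,-7.41],
  ],
)

```text
clock: 51.47
position: [0.4513, -0.1917, 0.1516]
ee_rot: [-0.001, 0.739, 0.673, -0.001]
contact_force: [-0.8, 0.0, -0.5]
width: 0.0642
gripper_force: 0.0
```

Emit:
drive_tool(
  rows=[
    [0,0,0,0],
    [0,0,0,0],
    [0,0,0,0],
    [0,0,0,0],
    [0,0,0,0],
    [0,0,0,0],
    [0,0,0,0],
    [0,0,0,0],
  ],
)

```text
clock: 52.13
position: [0.4516, -0.19, 0.1534]
ee_rot: [0.0, 0.739, 0.673, 0.0]
contact_force: [0.0, -0.3, 0.1]
width: 0.0637
gripper_force: 0.0
```

```bash
python3 -c "
from h import *
plan([(.4515,-.1885,.0315,84.8)])
im,d,W=shot('wrist');W[d==0]=np.nan
def sel(n,x,y,r,z0,z1):
    p=W[(abs(W[...,0]-x)<r)&(abs(W[...,1]-y)<r)&(W[...,2]>z0)&(W[...,2]<z1)]
    print(n,len(p),rect(p) if len(p)>5 else '')
sel('bottle',.4515,-.1885,.04,.03,.08)
"
```

```text
at [ 0.4516 -0.19    0.1534] yaw 84.6 t 52.13 w 0.06367007921444773 F [ 0.  -0.3  0.1] gf 0.0
-> [ 0.4515 -0.1885  0.0315] 84.8 row [0.061, -0.011, 4.876, -0.026]
bottle 5041 (array([ 449.5, -186.2]), array([51.4, 52.1]), 85.0)
```

Emit:
drive_tool(
  rows=[
    [0.06,0,0.8,0],
    [0.06,0,1.8,0],
    [0.06,0,2.8,0],
    [0.06,0,3.7,0],
    [0.06,0,4.3,0],
    [0.06,0,4.7,0],
    [0.06,0,4.86,0],
    [0.06,0,4.86,0],
  ],
)

```text
clock: 52.85
position: [0.4512, -0.1884, 0.031]
ee_rot: [-0.001, 0.739, 0.673, -0.0]
contact_force: [0.1, 0.0, -0.2]
width: 0.0642
gripper_force: 0.0
```

Emit:
drive_tool(
  rows=[
    [0,0,0,0],
    [0,0,0,0],
    [0,0,0,0],
    [0,0,0,0],
    [0,0,0,0],
    [0,0,0,0],
    [0,0,0,0],
    [0,0,0,0],
  ],
  grip=44,
  newtons=35,
)

```text
clock: 53.52
position: [0.4521, -0.1889, 0.0324]
ee_rot: [0.001, 0.739, 0.673, 0.0]
contact_force: [0.7, -0.3, 6.1]
width: 0.0506
gripper_force: 39.0
```

Emit:
drive_tool(
  rows=[
    [0,0,-0.2,0],
    [0,0,-0.6,0],
    [0,0,-1.2,0],
    [0,0,-1.9,0],
    [0,0,-2.7,0],
    [0,0,-3.4,0],
    [0,0,-3.8,0],
    [0,0,-3.96,0],
  ],
)

```text
clock: 54.18
position: [0.4524, -0.189, 0.1324]
ee_rot: [0.001, 0.739, 0.673, 0.0]
contact_force: [0.4, -1.0, -1.3]
width: 0.0505
gripper_force: 38.2
```

Emit:
drive_tool(
  rows=[
    [0.3,-0.1,0,0],
    [0.9,-0.2,0,0],
    [1.7,-0.4,0,0],
    [2.6,-0.6,0,0],
    [3.4,-0.8,0,0],
    [4,-1,0,0],
    [4.4,-1.1,0,0],
    [4.43,-1.11,0,0],
  ],
)

```text
clock: 54.85
position: [0.4327, -0.0736, 0.1299]
ee_rot: [-0.002, 0.739, 0.674, -0.001]
contact_force: [0.1, 0.3, -0.7]
width: 0.0504
gripper_force: 38.2
```

Emit:
drive_tool(
  rows=[
    [0,0,0,0],
    [0,0,0,0],
    [0,0,0,0],
    [0,0,0,0],
    [0,0,0,0],
    [0,0,0,0],
    [0,0,0,0],
    [0,0,0,0],
  ],
)

```text
clock: 55.52
position: [0.4344, -0.076, 0.1308]
ee_rot: [0.0, 0.74, 0.673, -0.0]
contact_force: [-0.1, -0.5, -1.6]
width: 0.0502
gripper_force: 38.2
```

```bash
python3 -c "
from h import *
plan([(.4342,-.0754,.032,84.8)])
im,d,W=shot('wrist');W[d==0]=np.nan
z=get_state()['position'][2]
p=W[(abs(W[...,0]-.434)<.035)&(abs(W[...,1]+.075)<.035)&(abs(W[...,2]-(z+.03))<.005)];print('cap',len(p),rect(p))
p=W[(abs(W[...,0]-.443)<.035)&(abs(W[...,1]-.006)<.035)&(abs(W[...,2]-.053)<.006)];print('jar',len(p),rect(p))
"
```

```text
at [ 0.4344 -0.076   0.1308] yaw 84.6 t 55.52 w 0.05019952843447035 F [-0.1 -0.5 -1.6] gf 38.197283148765564
-> [ 0.4342 -0.0754  0.032 ] 84.8 row [0.023, -0.011, 3.951, -0.03]
cap 9426 (array([434.5, -70.7]), array([69.5, 29.8]), 3.8)
jar 4848 (array([439.9,   6.5]), array([42.3, 42.4]), 39.3)
```

Emit:
drive_tool(
  rows=[
    [0.02,0,0.3,0],
    [0.02,0,1,0],
    [0.02,0,2,0],
    [0.02,0,2.8,0],
    [0.02,0,3.3,0],
    [0.02,0,3.65,0],
    [0.02,0,3.85,0],
    [0.02,0,3.94,0],
  ],
)

```text
clock: 56.23
position: [0.4339, -0.0751, 0.0323]
ee_rot: [-0.001, 0.739, 0.673, -0.0]
contact_force: [-6.7, 2.7, 28.8]
width: 0.0504
gripper_force: 41.6
```

Emit:
drive_tool(
  rows=[
    [0,0,0,0],
    [0,0,0,0],
    [0,0,0,0],
    [0,0,0,0],
    [0,0,0,0],
    [0,0,0,0],
    [0,0,0,0],
    [0,0,0,0],
  ],
  grip=64,
)

```text
clock: 56.9
position: [0.4345, -0.0753, 0.0323]
ee_rot: [0.0, 0.739, 0.673, 0.0]
contact_force: [0.0, -0.2, -0.1]
width: 0.0638
gripper_force: 0.0
```

Emit:
drive_tool(
  rows=[
    [0,0,-0.4,0],
    [0,0,-1.2,0],
    [0,0,-2.2,0],
    [0,0,-3.2,0],
    [0,0,-4.2,0],
    [0,0,-5.2,0],
    [0,0,-5.8,0],
    [0,0,-6,0],
  ],
)

```text
clock: 57.57
position: [0.4359, -0.0758, 0.1849]
ee_rot: [0.002, 0.739, 0.673, 0.001]
contact_force: [-0.2, -0.2, 0.2]
width: 0.0641
gripper_force: 0.0
```

Emit:
drive_tool(
  rows=[
    [-0.8,0,0,0],
    [-2,0,0,0],
    [-3.3,0,0,0],
    [-4.6,0,0,0],
    [-5.9,0,0,0],
    [-7.2,0,0,0],
    [-8,0,0,0],
    [-8.4,0,0,0],
  ],
)

```text
clock: 58.23
position: [0.4143, -0.2869, 0.1812]
ee_rot: [-0.0, 0.74, 0.672, -0.0]
contact_force: [0.7, -0.2, 0.7]
width: 0.064
gripper_force: 0.0
```

```bash
python3 -c "
from h import *
im,d,W=shot('top');W[d==0]=np.nan
cv2.imwrite('pics/t4.png',cv2.resize(im[130:310,170:450,::-1],None,fx=2.8,fy=2.8))
def sel(n,x,y,r,z0,z1):
    p=W[(abs(W[...,0]-x)<r)&(abs(W[...,1]-y)<r)&(W[...,2]>z0)&(W[...,2]<z1)]
    print(n,len(p),rect(p) if len(p)>5 else '')
sel('bottle',.434,-.075,.04,.03,.08);sel('jar',.443,.005,.04,.045,.065);sel('stamp',.5975,-.249,.03,.055,.08);sel('pad',.6135,-.334,.06,.016,.028);sel('knob',.53,.0,.02,.03,.056)
print(W[225:255:2,215].round(3).tolist())
"
```

```text
bottle 698 (array([436.1, -75.2]), array([52. , 52.7]), 85.3)
jar 391 (array([441.8,   4.4]), array([42.6, 41.1]), 44.1)
stamp 128 (array([ 599.9, -247.8]), array([25.6, 22.7]), 56.4)
pad 1285 (array([ 619.3, -336.1]), array([71.8, 91.1]), 10.7)
knob 117 (array([534.1,   1.3]), array([38.4, 19.2]), 85.3)
[[0.548, 0.054, 0.017], [0.546, 0.057, -0.0], [0.542, 0.057, -0.001], [0.538, 0.057, 0.0], [0.534, 0.057, -0.003], [0.53, 0.057, 0.001], [0.525, 0.056, 0.002], [0.521, 0.057, 0.0], [0.518, 0.057, -0.002], [0.513, 0.057, -0.002], [0.509, 0.057, -0.0], [0.505, 0.056, 0.003], [0.501, 0.057, -0.002], [0.496, 0.056, 0.006], [0.492, 0.056, 0.006]]
```

View pics/t4.png

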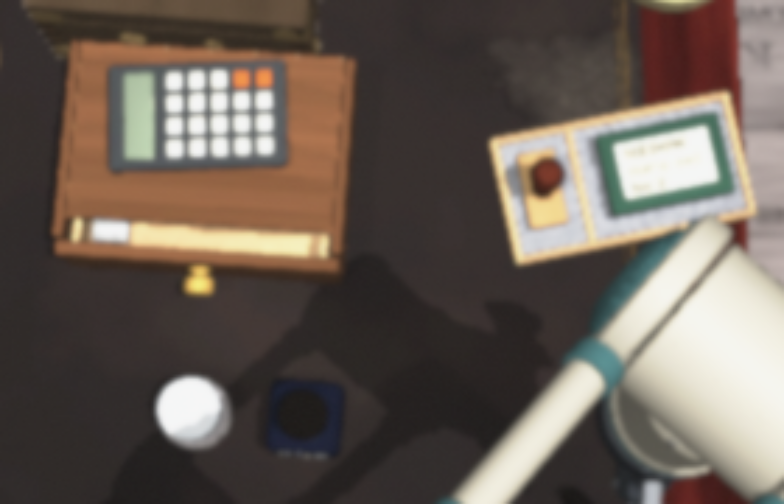

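The final view shows the drawer flush with the unit's front and the knob at (199,280). The stamp (545,178) is in the small compartment and the pad (664,163) lies flat in the large one. Jar and bottle are back within 2 mm of their spots, and the arm is clear.

```bash
python3 -c "
from rig import order
print(order.sign_off())"
```

```text
the job is handed in; nothing more can be done
None
```

The job is handed in: the pad and stamp are in the tray, the drawer is shut to its stop, and the ink bottle and glue jar are back within about 2 mm of their spots; no verdict came back.

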